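# Pack the amplifier's plug-in cards for transport

### The arm

A 6-joint arm with a two-finger parallel gripper is mounted at the origin on the work surface. World frame = base frame: x ahead of the robot, y to its left, z up, the work surface at z = 0. Lengths are in mm, angles in rad, forces in N, time in s.
With the tool pointing down it reaches from about 350 to 875 mm from the base axis. Payload 4.2 kg.
Tool frame: the origin (TCP) lies midway between the tips of the shut fingers; the grasp point (between the pads) lies 19 mm behind it; z points along the fingers, y is the line along which they close (so a half turn about z gives the same grasp; the last joint's range is limited). The gripper opens to 85 mm and grips with 20 to 120 N. Pads are 22 mm wide; open, the fingers measure 114 mm over their backs; the gripper's body (76 mm by 85 mm) begins 54 mm behind the grasp point. The pads swing forward as they close: fully open they stand 13 mm farther back than shut.
Start: joints at [-1.043, 0.385, 0.008, 0, -1.194, -0.259], TCP at [166.001, -602.53, 231.312] pointing down, gripper open.
Joint ranges: [-3.14, 3.14], [-1.21, 2.06], [-1.07, 1.41], [-3.16, 2.05], [-2.99, -0.16], [-3.1, 3.1]. Speed limits (rad/s): [2.79, 2.79, 3.14, 3.14, 3.14, 3.14].

### API

Orientations are given as a unit quaternion [x, y, z, w].
In Python, from bench import arm gives the robot as it stands.
- The arm moves only by the tool send_rows, never from a script. Its argument "targets" is a list of rows, each an object of numbers: "gripper": the gripper command: -1 is fully open, 1 is shut, values between are in proportion; "x", "y", "z": the shift along the tool's x, y, z in cm; "ax", "ay", "az": the turn, a rotation vector about the tool's x, y, z in degrees. A call has 1 to 5 rows; each row shifts and turns the commanded pose from where the row before left it, along the tool's axes as they then stand; what a row does not reach is not made up. A row lasts 1/12 s, in which the tool goes at most 41.7 mm and 7.16 degrees, less where a joint would pass 70% of its speed; a pose out of reach is approached as far as the arm can. A call is refused whole if a number of a shift passes 4.17 or a number of a turn 7.16, either way. A call with a gripper value outside its range is refused whole. The fingers move at their own pace and stop on an object; the grip force is fixed at half the most. Time passes only in rows, so rows that do not move let the fingers close. It gives the time, the measured TCP pose, the force, the opening and the grip force at its end, in the units of the state.
- arm.read_state(): the state, without advancing time (a new reading comes with each control period).
- arm.get_image(name): name is "scene" or "top"; returns (picture, depth): 400x640x3 uint8, red, green, blue; 400x640 float32, mm along the optical axis (not along the pixel's ray), 0 where there is no reading.
- arm.camera_model(name): a dict with "fx", "fy", "cx", "cy" (pixels), "cam_to_world" (4x4, takes a point from camera to world coordinates). Camera axes: x right, y down, z forward; pixel columns grow to the right and rows downward; lengths in mm; the calibration is good to about 2 mm. A picture is of the moment at which its call begins. camera_model takes no time and is no camera call.
- arm.job_done(): hands the job in; it is judged then, once.
Trained networks look in the newest picture that a camera, given by its name, has taken for a name from the list of things; names that differ only in an ending like _2 or _b are one class to them, and where a whole thing is asked for, a point or a joint stands for the part that bears it (a point fixed in the world has none). Each returns a list of dicts, best first, with "score" (0 to 1); they miss things now and then, are a little off and sometimes report something else, mostly with a low value. They report only what shows in the picture. A call takes as long as a camera call. They do not tell look-alikes from the thing itself.
- arm.boxes_of(camera, thing): "rect" ([left, top, width, height] in pixels, round what is visible of it).
The state is a dict: "clock": time; "joints": joint angles; "joint_vel": joint speeds; "joint_efforts": joint torques, N m; "position": TCP position; "ee_rot": TCP orientation; "contact_force": force on the tool from outside, world axes, zero at the start; "wrist_torque": the same for the moment, N m; "gripper_width": finger opening in mm; "grasp_force": force on a finger pad.
Only numpy, scipy, OpenCV 4.12 (cv2) and the standard library are available. Lean on these libraries where they do the work, as an engineer would, in place of code of your own. Each camera call takes 0.05 s, during which the arm holds its last target. There are 200 camera calls.

### The job

Lift the loose cover off the amplifier's card frame and lay it right way up on the table clear of the frame, then draw every circuit card up out of its slot and stand it, fully down, in a slot of its own in the plywood transport rack. When all the cards are in the rack, put the cover back on the empty frame, fully seated. Keep the cards upright all the time, and leave the mug, microphone and tape roll where they are.

Things in the scene. Friction and masses are not known exactly. Their poses are not given: they have to be found in the camera images.
- frame: Steel card frame, fixed, open on top, 132 (x) by 204 (y) by 122 mm high, walls 4 mm, floor 6 mm. Origin: centre of its underside, z up. Upright card slots at y = -66, -22, 22, 66 mm, cards parallel to x-z. Covered at the start.
- frame_rim (a point): Middle of the frame's rim, 122 mm above its origin. Each slot is a pair of 9 mm wide, 12 mm deep grooves in the end walls, from the floor to 10 mm below the rim, groove bottoms at x = -62 and 62 mm. Between the end walls the inside is open: fingers can go down on both sides of a card.
- cover_bar (a point): Centre of the cover's black grip bar, 90 (x) by 14 (y) by 34 mm high. Loose cover, 0.35 kg, aluminium plate 146 (x) by 218 (y) by 4 mm, z up. This point is 17 mm above the plate's top and 33 mm above its skirt's lower edge. Seated on the frame it is 143 mm above the frame's origin, x along the frame's x (either way round).
- cover_skirt (a point): Middle of the lower edge of the cover's skirt, 33 mm below the bar's centre. The skirt hangs 12 mm down all round, 3 mm thick, and fits outside the frame's walls with 4 mm of play on each side.
- rack: Plywood transport rack, fixed, 136 (x) by 210 (y) mm, its long sides open, empty at the start. Origin: centre of its underside, z up; floor at z = 6 mm. Four upright card slots at y = -66, -22, 22, 66 mm, cards parallel to x-z. A card stands down on the floor and may lean 0.07 rad.
- rack_top (a point): Middle of the rack at the height of its blocks' tops, 77 mm above its origin. Each slot is a pair of 10 mm wide, 13 mm deep grooves between wooden blocks at the two ends (groove bottoms at x = -63 and 63 mm), straight up to z = 60 mm, with rounded mouths from there to 77 mm.
- card1_mid (a point): Centre of a loose circuit card, a rigid upright board 120 wide (x), 6 thick (y), 110 mm high (z), 0.14 kg, green with a white strip on its top edge; all alike. Standing fully down in frame or rack this point is 61 mm above the table; in the frame the top edge is 6 mm below the rim. The top 40 mm are bare. May be absent (None).
- card2_mid (a point): Centre of a loose circuit card, a rigid upright board 120 wide (x), 6 thick (y), 110 mm high (z), 0.14 kg, green with a white strip on its top edge; all alike. Standing fully down in frame or rack this point is 61 mm above the table; in the frame the top edge is 6 mm below the rim. The top 40 mm are bare. May be absent (None).
- card3_mid (a point): Centre of a loose circuit card, a rigid upright board 120 wide (x), 6 thick (y), 110 mm high (z), 0.14 kg, green with a white strip on its top edge; all alike. Standing fully down in frame or rack this point is 61 mm above the table; in the frame the top edge is 6 mm below the rim. The top 40 mm are bare. May be absent (None).
- card4_mid (a point): Centre of a loose circuit card, a rigid upright board 120 wide (x), 6 thick (y), 110 mm high (z), 0.14 kg, green with a white strip on its top edge; all alike. Standing fully down in frame or rack this point is 61 mm above the table; in the frame the top edge is 6 mm below the rim. The top 40 mm are bare. May be absent (None).
- tape: Bystander: roll of black tape lying flat, 100 mm across, 48 mm high; origin at the centre of its underside.
- mug: Bystander: white mug, 80 mm across, 90 mm high; origin at the centre of its underside.
- mic: Bystander: hand microphone lying in a clip, about 200 mm long along its x; origin on the table under it.
Things that resemble listed ones, but are neither listed nor needed, are in the scene too. Of the things that look like the rack, the largest one is meant.

How it is judged (in metres and radians):
On the way, in this order (a step that is already met when the one before it is completed fails the run):
1. the cover lies right way up on the table, clear of the frame (height (world z) of cover_bar below 0.045 m and angle between cover_bar's own z axis and vertical below 0.1 rad and horizontal distance between cover_bar and frame above 0.13 m), for 0.2 s.
2. every card stands fully down in a slot of the rack (x of card1_mid in the frame of rack between -0.008 and 0.008 m and y of card1_mid in the frame of rack between -0.076 and 0.076 m and z of card1_mid in the frame of rack between 0.054 and 0.067 m and angle between each of card1_mid, card2_mid, card3_mid, card4_mid's own z axis and vertical below 0.2 rad and x of card2_mid in the frame of rack between -0.008 and 0.008 m and y of card2_mid in the frame of rack between -0.076 and 0.076 m and z of card2_mid in the frame of rack between 0.054 and 0.067 m and x of card3_mid in the frame of rack between -0.008 and 0.008 m and y of card3_mid in the frame of rack between -0.076 and 0.076 m and z of card3_mid in the frame of rack between 0.054 and 0.067 m and x of card4_mid in the frame of rack between -0.008 and 0.008 m and y of card4_mid in the frame of rack between -0.076 and 0.076 m and z of card4_mid in the frame of rack between 0.054 and 0.067 m), for 0.2 s.
3. the cover is back on the frame, fully seated (x of cover_bar in the frame of frame between -0.009 and 0.009 m and y of cover_bar in the frame of frame between -0.009 and 0.009 m and z of cover_bar in the frame of frame between 0.136 and 0.149 m and angle between cover_bar's own z axis and vertical below 0.05 rad), for 0.2 s.
At the end, for the whole second after the job is handed in: Every card stands upright (within 0.2 rad) on the rack's floor in a slot (centre within 8 mm along the slot of the rack's middle and 54 to 67 mm above the rack's underside), and the cover sits level (within 0.05 rad) on the frame, within 9 mm of its middle and fully down within 6 mm (all of step 2 and all of step 3); the robot touches nothing.
It fails at once if a card is tipped over (leans more than 0.7 rad) (angle between any of card1_mid, card2_mid, card3_mid, card4_mid's own z axis and vertical above 0.7 rad).
It fails at once if the mug, microphone or tape roll is moved more than 40 mm (distance of any of mug, mic, tape from where it was at the start of the episode above 0.04 m).
Of card1, card2, card3, card4 only 2 to 4 are there at a start; the rules pass over those that are not, and their reading is None.
At some moment in a run one of cover may be knocked a few centimetres aside while the robot is not near it.
It also fails if it takes over 210 s, if anything falls off the work surface, if the arm or the gripper's body presses on something with over 40 N, if the wrist force passes 120 N, or if a joint passes its speed limit or range.

## Working session

There is one attempt and no reset: what is moved stays moved. The work goes in short steps, Python scripts to look and compute and a tool call to move; the robot and the scene stay as the last step left them, time stands still between calls to the robot, and variables do not carry over. Pictures are saved under pics/ and viewed, at most 14 in all, crops included, and the job is handed in when it is done.

Besides the shell and the picture viewer there is one more tool, called after ">>>" in YAML: its name, and indented under it one key for each argument. send_rows: Moves the arm, as the interface text tells. Its arguments: {"type":"object","properties":{"targets":{"type":"array"}},"required":["targets"]}

```bash
mkdir -p pics; ls
python3 - <<'E'
from bench import arm
import cv2,numpy as np
for n in ("scene","top"):
    p,d=arm.get_image(n); cv2.imwrite(f"pics/{n}0.png",p[:,:,::-1]); np.save(f"{n}_d.npy",d); np.save(f"{n}_p.npy",p)
    c=arm.camera_model(n); print(n,{k:np.round(v,3).tolist() for k,v in c.items()})
    for t in ("frame","rack","cover_bar","tape","mug","mic"):
        print(t,[(b["rect"],round(b["score"],2)) for b in arm.boxes_of(n,t)])
s=arm.read_state(); print(s)
E
```

```text
pics
scene {'fx': 515.873, 'fy': 515.873, 'cx': 314.076, 'cy': 198.489, 'cam_to_world': [[-0.315, 0.769, -0.556, 1419.897], [0.949, 0.248, -0.196, 297.137], [-0.013, -0.589, -0.808, 1395.37], [0.0, 0.0, 0.0, 1.0]]}
frame [([338.1, 258.9, 71.0, 24.3], 0.76), ([336.3, 214.6, 80.3, 56.6], 0.2)]
rack [([238.2, 143.2, 55.5, 41.3], 0.97), ([140.9, 202.8, 60.6, 43.1], 0.92), ([217.3, 194.1, 76.2, 56.1], 0.71)]
cover_bar [([334.5, 214.4, 78.9, 55.5], 0.62)]
tape [([451.0, 236.5, 38.4, 35.9], 0.78)]
mug [([453.1, 189.2, 36.3, 38.8], 0.63)]
mic [([220.7, 190.4, 73.4, 58.9], 0.61), ([173.7, 139.7, 47.7, 36.0], 0.56)]
top {'fx': 369.409, 'fy': 369.409, 'cx': 325.833, 'cy': 206.637, 'cam_to_world': [[-0.012, -0.992, 0.129, 372.107], [-1.0, 0.013, 0.008, 0.65], [-0.01, -0.129, -0.992, 1377.563], [0.0, 0.0, 0.0, 1.0]]}
frame [([252.3, 196.4, 55.8, 15.6], 0.49)]
rack [([374.1, 233.0, 44.5, 31.4], 0.78), ([344.2, 160.5, 65.6, 47.0], 0.63)]
cover_bar [([236.6, 153.3, 67.0, 54.3], 0.69)]
tape [([186.2, 199.4, 30.3, 27.6], 0.77)]
mug [([182.4, 242.5, 34.3, 23.3], 0.86)]
mic [([435.6, 223.0, 55.5, 26.0], 0.87)]
{'clock': 0.7, 'joints': array([-1.04340121e+00,  3.84669501e-01,  7.86214342e-03, -3.16320267e-05,
       -1.19398167e+00, -2.58591701e-01]), 'joint_vel': array([ 0.00021928, -0.00030543,  0.00017565,  0.00113556, -0.00175111,
       -0.00184425]), 'joint_efforts': array([-7.29724752e-05, -3.91951203e+01,  1.88582522e+01,  4.18987960e+00,
       -3.23388340e-04,  5.52494583e-06]), 'position': array([ 165.99969654, -602.51268564,  231.31095612]), 'ee_rot': array([-1.33991673e-01,  9.90982458e-01,  2.26258457e-06,  1.49820669e-05]), 'contact_force': array([0.65563081, 0.18199844, 0.4685704 ]), 'wrist_torque': array([-9.82679596e-03, -5.29050147e-05, -4.03969147e-02]), 'grasp_force': 0.0, 'gripper_width': 85.14406548260052}
```

Run:
```python
import cv2
a=cv2.imread("pics/scene0.png"); b=cv2.imread("pics/top0.png")
cv2.imwrite("pics/scene0c.png",cv2.resize(a[110:310,120:520],None,fx=2,fy=2,interpolation=cv2.INTER_CUBIC))
cv2.imwrite("pics/top0c.png",cv2.resize(b[110:310,140:520],None,fx=2.1,fy=2.1,interpolation=cv2.INTER_CUBIC))
```

```text
(no output)
```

View pics/scene0c.png

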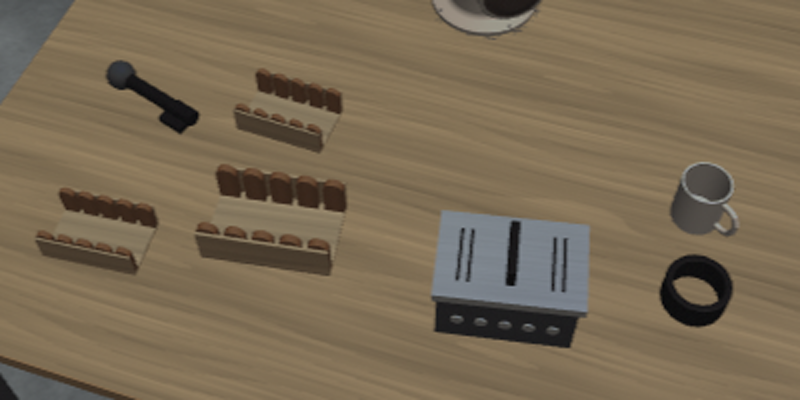

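View pics/top0c.png

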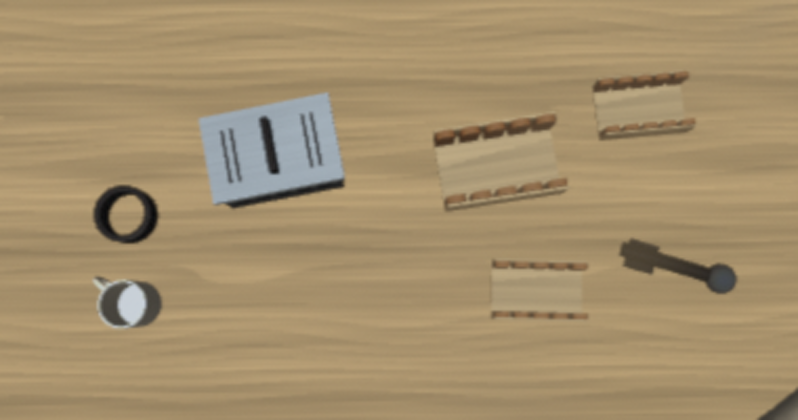

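Top crop: the cover on the frame is at (270,148), in full pixels about (268,180). There are three rack-like things at crop (500,163), (640,105) and (540,290). The one at (500,163), full (378,188), is clearly the largest, so it fits the description. I'll check its size with depth.

```bash
cat > h.py <<'E'
from bench import arm
import cv2,numpy as np
from scipy.spatial.transform import Rotation as R
def cloud(n,img=None):
    p,d=img if img is not None else arm.get_image(n)
    c=arm.camera_model(n); M=np.array(c["cam_to_world"]); v,u=np.indices(d.shape)
    P=np.stack([(u-c["cx"])/c["fx"]*d,(v-c["cy"])/c["fy"]*d,d],-1)
    W=P@M[:3,:3].T+M[:3,3]; W[d==0]=np.nan
    return p,W
def sel(W,lo,hi,cen=None,r=None):
    m=(W[...,2]>lo)&(W[...,2]<hi)
    if cen is not None: m&=np.hypot(W[...,0]-cen[0],W[...,1]-cen[1])<r
    return m
def rect(P):
    (c,s,a)=cv2.minAreaRect(P[:,:2].astype(np.float32)); return np.round(c,1),np.round(s,1),round(a,2)
def tool():
    s=arm.read_state(); r=R.from_quat(s["ee_rot"]); return np.array(s["position"]),r.as_matrix(),s
E
python3 - <<'E'
from h import *
for n in ("scene","top"):
    p,W=cloud(n,(np.load(f"{n}_p.npy"),np.load(f"{n}_d.npy")))
    m=sel(W,-20,20); print(n,"table z",np.nanmedian(W[m][:,2]))
    fg=(sel(W,15,400)).astype(np.uint8)
    k,l,st,ce=cv2.connectedComponentsWithStats(fg)
    for i in range(1,k):
        if st[i,4]<60: continue
        P=W[l==i]; print(ce[i].round(),st[i,4],rect(P),"zmax",np.percentile(P[:,2],[50,98]).round(1))
    cen=(530,150)
    i=l[180,268] if n=="top" else l[235,370]
    Q=W[l==i]
    a=Q[(Q[:,2]>112)&(Q[:,2]<135)]; b=Q[(Q[:,2]>148)]
    print("plate",rect(a),np.median(a[:,2]),"bar",rect(b),len(b),np.percentile(b[:,2],90))
E
```

```text
scene table z -0.09319970257297427
[16. 20.] 944 (array([  177.5, -1298.8]), array([195.9,  74.2]), 16.76) zmax [260.7 314.3]
[205.   9.] 160 (array([-399.1, -851. ]), array([137.1,  76.3]), 1.55) zmax [32.6 60.2]
[484.  24.] 5289 (array([-463.5,  349.5]), array([400.9,  48.5]), 89.88) zmax [137.7 257.7]
[614.  51.] 4845 (array([-449.7,  820.2]), array([375.6, 176.4]), 32.94) zmax [169.1 374.1]
[220.  67.] 4975 (array([  35.3, -558.7]), array([339.2, 309.2]), 0.5) zmax [ 70.1 351.8]
[366.  86.] 2860 (array([58.4, 15.7]), array([234.8, 198.8]), 14.71) zmax [216.3 392. ]
[195. 156.] 447 (array([ 431.8, -478.4]), array([200.7,  50.5]), 76.41) zmax [36.6 53.6]
[269. 154.] 392 (array([ 351.2, -240.3]), array([159.4,  21.1]), 86.88) zmax [41.4 59. ]
[259. 173.] 434 (array([ 437. , -245.4]), array([161.9,  25.4]), 87.35) zmax [42.5 61.4]
[472. 209.] 827 (array([390.3, 459.6]), array([107.4,  81. ]), 22.23) zmax [58.5 92.3]
[261. 203.] 854 (array([ 559.4, -189.2]), array([ 27.4, 211. ]), 8.84) zmax [53.  78.8]
[174. 212.] 427 (array([ 674.1, -444.4]), array([ 20.3, 161.8]), 4.48) zmax [41.9 
[... 1323 characters left out ...]
ax [63.9 93.1]
[397. 260.] 174 (array([ 350.3, -239.2]), array([158. ,  13.4]), 87.41) zmax [51.7 61.1]
[  1. 327.] 84 (array([ 119.3, 1176.8]), array([10.9, 93. ]), 88.91) zmax [21.6 33.7]
[551. 331.] 194 (array([ 173.8, -577.9]), array([33.5, 74. ]), 75.7) zmax [385.6 398.5]
[323. 363.] 3010 (array([44.3, 27. ]), array([248.9, 164.6]), 16.87) zmax [230.  384.6]
[458. 332.] 609 (array([ 112.2, -451.1]), array([ 84.1, 174.9]), 37.51) zmax [67.7 81.2]
[522. 380.] 1750 (array([ -64.6, -650.6]), array([143.1, 275.5]), 43.15) zmax [70.  83.1]
plate (array([631.1, 208.4]), array([147.8, 218.5]), 10.79) 126.49478841107316 bar (array([631., 208.]), array([90.8, 14.9]), 10.35) 124 163.55424009532888
```

All sizes check out. The cover measures 147×218 with its plate at z 126 and bar top near 160. Its centre is about (630.5, 207) with yaw 10.6°. The rack at full (378,188) has 210 mm block rows with tops at 78–80. Its centre is about (618, -179) with yaw 8.4°, while the other two racks are only about 160 mm long and 60 mm high. Now I'll move over the cover.

>>> send_rows:
  targets:
    - {"gripper":-1,"x":0,"y":0,"z":0,"ax":0,"ay":0,"az":4.8}
    - {"gripper":-1,"x":-2.52,"y":2.96,"z":0,"ax":0,"ay":0,"az":0}
    - {"gripper":-1,"x":-2.52,"y":2.96,"z":0,"ax":0,"ay":0,"az":0}
    - {"gripper":-1,"x":-2.52,"y":2.96,"z":0,"ax":0,"ay":0,"az":0}
    - {"gripper":-1,"x":-2.52,"y":2.96,"z":0,"ax":0,"ay":0,"az":0}

```text
clock: 1.12
position: [243.7, -466.3, 231.2]
ee_rot: [-0.092, 0.996, -0.0, 0.0]
contact_force: [1.1, -0.5, 0.1]
gripper_width: 85.6
grasp_force: 0.0
```

>>> send_rows:
  targets:
    - {"gripper":-1,"x":-2.52,"y":2.96,"z":0,"ax":0,"ay":0,"az":0}
    - {"gripper":-1,"x":-2.52,"y":2.96,"z":0,"ax":0,"ay":0,"az":0}
    - {"gripper":-1,"x":-2.52,"y":2.96,"z":0,"ax":0,"ay":0,"az":0}
    - {"gripper":-1,"x":-2.52,"y":2.96,"z":0,"ax":0,"ay":0,"az":0}
    - {"gripper":-1,"x":-2.52,"y":2.96,"z":0,"ax":0,"ay":0,"az":0}

```text
clock: 1.53
position: [340.5, -297.3, 231.7]
ee_rot: [-0.092, 0.996, -0.0, 0.0]
contact_force: [0.7, -0.9, 0.4]
gripper_width: 85.6
grasp_force: 0.0
```

>>> send_rows:
  targets:
    - {"gripper":-1,"x":-2.52,"y":2.96,"z":0,"ax":0,"ay":0,"az":0}
    - {"gripper":-1,"x":-2.52,"y":2.96,"z":0,"ax":0,"ay":0,"az":0}
    - {"gripper":-1,"x":-2.52,"y":2.96,"z":0,"ax":0,"ay":0,"az":0}
    - {"gripper":-1,"x":-2.52,"y":2.96,"z":0,"ax":0,"ay":0,"az":0}
    - {"gripper":-1,"x":-2.52,"y":2.96,"z":0,"ax":0,"ay":0,"az":0}

```text
clock: 1.95
position: [437.1, -128.4, 231.9]
ee_rot: [-0.093, 0.996, -0.0, 0.001]
contact_force: [0.0, -0.7, -0.0]
gripper_width: 85.4
grasp_force: 0.0
```

>>> send_rows:
  targets:
    - {"gripper":-1,"x":-2.52,"y":2.96,"z":0,"ax":0,"ay":0,"az":0}
    - {"gripper":-1,"x":-2.52,"y":2.96,"z":0,"ax":0,"ay":0,"az":0}
    - {"gripper":-1,"x":-2.52,"y":2.96,"z":0,"ax":0,"ay":0,"az":0}
    - {"gripper":-1,"x":-2.52,"y":2.96,"z":0,"ax":0,"ay":0,"az":0}
    - {"gripper":-1,"x":-2.52,"y":2.96,"z":0,"ax":0,"ay":0,"az":0}

```text
clock: 2.37
position: [533.8, 40.3, 231.7]
ee_rot: [-0.093, 0.996, 0.0, 0.0]
contact_force: [0.7, -0.9, -0.2]
gripper_width: 85.3
grasp_force: 0.0
```

>>> send_rows:
  targets:
    - {"gripper":-1,"x":-2.52,"y":2.96,"z":0,"ax":0,"ay":0,"az":0}
    - {"gripper":-1,"x":-2.52,"y":2.96,"z":0,"ax":0,"ay":0,"az":0}
    - {"gripper":-1,"x":-2.52,"y":2.96,"z":0,"ax":0,"ay":0,"az":0}
    - {"gripper":-1,"x":-2.52,"y":2.96,"z":0,"ax":0,"ay":0,"az":0}
    - {"gripper":-1,"x":-2.52,"y":2.96,"z":0,"ax":0,"ay":0,"az":0}

```text
clock: 2.78
position: [630.4, 208.8, 231.4]
ee_rot: [-0.093, 0.996, -0.0, 0.0]
contact_force: [-0.1, -0.3, 0.7]
gripper_width: 85.4
grasp_force: 0.0
```

>>> send_rows:
  targets:
    - {"gripper":-1,"x":0,"y":-0.15,"z":3.3,"ax":0,"ay":0,"az":0}
    - {"gripper":-1,"x":0,"y":0,"z":3.3,"ax":0,"ay":0,"az":0}
    - {"gripper":-1,"x":0,"y":0,"z":2.2,"ax":0,"ay":0,"az":0}
    - {"gripper":-1,"x":0,"y":0,"z":1.1,"ax":0,"ay":0,"az":0}
    - {"gripper":-1,"x":0,"y":0,"z":0,"ax":0,"ay":0,"az":0}

```text
clock: 3.2
position: [628.6, 204.8, 129.1]
ee_rot: [-0.092, 0.996, -0.001, -0.003]
contact_force: [0.1, 0.5, -0.6]
gripper_width: 85.3
grasp_force: 0.0
```

>>> send_rows:
  targets:
    - {"gripper":1}
    - {"gripper":1}
    - {"gripper":1}
    - {"gripper":1}
    - {"gripper":1}

```text
$.targets[0]: bad value
```

>>> send_rows:
  targets:
    - {"gripper":1}
    - {"gripper":1}
    - {"gripper":1}
    - {"gripper":1}
    - {"gripper":1}

```text
$.targets[0]: bad value
```

>>> send_rows:
  targets:
    - {"gripper":1,"x":0,"y":0,"z":0,"ax":0,"ay":0,"az":0}
    - {"gripper":1,"x":0,"y":0,"z":0,"ax":0,"ay":0,"az":0}
    - {"gripper":1,"x":0,"y":0,"z":0,"ax":0,"ay":0,"az":0}
    - {"gripper":1,"x":0,"y":0,"z":0,"ax":0,"ay":0,"az":0}
    - {"gripper":1,"x":0,"y":0,"z":0,"ax":0,"ay":0,"az":0}

```text
clock: 3.62
position: [630.5, 205.7, 133.7]
ee_rot: [-0.092, 0.996, 0.0, 0.001]
contact_force: [0.2, 0.6, 0.2]
gripper_width: 25.8
grasp_force: 0.0
```

>>> send_rows:
  targets:
    - {"gripper":1,"x":0,"y":0,"z":0,"ax":0,"ay":0,"az":0}
    - {"gripper":1,"x":0,"y":0,"z":0,"ax":0,"ay":0,"az":0}
    - {"gripper":1,"x":0,"y":0,"z":0,"ax":0,"ay":0,"az":0}
    - {"gripper":1,"x":0,"y":0,"z":0,"ax":0,"ay":0,"az":0}
    - {"gripper":1,"x":0,"y":0,"z":0,"ax":0,"ay":0,"az":0}

```text
clock: 4.03
position: [630.5, 205.5, 133.4]
ee_rot: [-0.092, 0.996, 0.0, 0.001]
contact_force: [-1.7, -1.3, 5.5]
gripper_width: 12.8
grasp_force: 61.1
```

>>> send_rows:
  targets:
    - {"gripper":1,"x":0,"y":0,"z":-0.5,"ax":0,"ay":0,"az":0}
    - {"gripper":1,"x":0,"y":0,"z":-1,"ax":0,"ay":0,"az":0}
    - {"gripper":1,"x":0,"y":0,"z":-2,"ax":0,"ay":0,"az":0}
    - {"gripper":1,"x":0,"y":0,"z":-2.5,"ax":0,"ay":0,"az":0}
    - {"gripper":1,"x":0,"y":0,"z":0,"ax":0,"ay":0,"az":0}

```text
clock: 4.45
position: [632.6, 206.5, 197.7]
ee_rot: [-0.093, 0.996, 0.001, 0.004]
contact_force: [1.4, 0.1, -0.9]
gripper_width: 12.9
grasp_force: 60.0
```

>>> send_rows:
  targets:
    - {"gripper":1,"x":1.2,"y":-0.2,"z":0,"ax":0,"ay":0,"az":0}
    - {"gripper":1,"x":2.5,"y":-0.5,"z":0,"ax":0,"ay":0,"az":0}
    - {"gripper":1,"x":3.5,"y":-0.7,"z":0,"ax":0,"ay":0,"az":0}
    - {"gripper":1,"x":3.5,"y":-0.7,"z":0,"ax":0,"ay":0,"az":0}
    - {"gripper":1,"x":3.5,"y":-0.7,"z":0,"ax":0,"ay":0,"az":0}

```text
clock: 4.87
position: [493.5, 151.0, 191.0]
ee_rot: [-0.092, 0.996, -0.0, -0.001]
contact_force: [0.6, 0.4, -2.2]
gripper_width: 13.3
grasp_force: 59.8
```

>>> send_rows:
  targets:
    - {"gripper":1,"x":3.5,"y":-0.7,"z":0,"ax":0,"ay":0,"az":0}
    - {"gripper":1,"x":3,"y":-0.5,"z":0,"ax":0,"ay":0,"az":0}
    - {"gripper":1,"x":1.8,"y":-0.3,"z":0,"ax":0,"ay":0,"az":0}
    - {"gripper":1,"x":0.7,"y":-0.1,"z":0,"ax":0,"ay":0,"az":0}
    - {"gripper":1,"x":0,"y":0,"z":0,"ax":0,"ay":0,"az":0}

```text
clock: 5.28
position: [408.6, 119.0, 192.3]
ee_rot: [-0.093, 0.996, 0.0, -0.0]
contact_force: [0.5, 0.6, -3.7]
gripper_width: 13.2
grasp_force: 59.8
```

>>> send_rows:
  targets:
    - {"gripper":1,"x":0,"y":0,"z":2,"ax":0,"ay":0,"az":0}
    - {"gripper":1,"x":0,"y":0,"z":3.5,"ax":0,"ay":0,"az":0}
    - {"gripper":1,"x":0,"y":0,"z":3.5,"ax":0,"ay":0,"az":0}
    - {"gripper":1,"x":0,"y":0,"z":2.5,"ax":0,"ay":0,"az":0}
    - {"gripper":1,"x":0,"y":0,"z":1.5,"ax":0,"ay":0,"az":0}

```text
clock: 5.7
position: [410.1, 119.4, 59.3]
ee_rot: [-0.092, 0.996, -0.001, -0.002]
contact_force: [-0.0, -0.1, -2.5]
gripper_width: 12.9
grasp_force: 59.7
```

>>> send_rows:
  targets:
    - {"gripper":1,"x":0,"y":0,"z":1,"ax":0,"ay":0,"az":0}
    - {"gripper":1,"x":0,"y":0,"z":1,"ax":0,"ay":0,"az":0}
    - {"gripper":1,"x":0,"y":0,"z":1,"ax":0,"ay":0,"az":0}
    - {"gripper":1,"x":0,"y":0,"z":0.3,"ax":0,"ay":0,"az":0}
    - {"gripper":1,"x":0,"y":0,"z":0,"ax":0,"ay":0,"az":0}

```text
clock: 6.12
position: [410.8, 119.9, 28.3]
ee_rot: [-0.092, 0.996, -0.001, -0.001]
contact_force: [0.6, 0.3, -2.8]
gripper_width: 12.9
grasp_force: 59.7
```

>>> send_rows:
  targets:
    - {"gripper":1,"x":0,"y":0,"z":0.25,"ax":0,"ay":0,"az":0}
    - {"gripper":1,"x":0,"y":0,"z":0.2,"ax":0,"ay":0,"az":0}
    - {"gripper":1,"x":0,"y":0,"z":0.1,"ax":0,"ay":0,"az":0}
    - {"gripper":1,"x":0,"y":0,"z":0,"ax":0,"ay":0,"az":0}
    - {"gripper":1,"x":0,"y":0,"z":0,"ax":0,"ay":0,"az":0}

```text
clock: 6.53
position: [410.3, 119.7, 24.1]
ee_rot: [-0.092, 0.996, 0.0, 0.0]
contact_force: [-0.5, 0.5, -3.1]
gripper_width: 12.9
grasp_force: 59.7
```

>>> send_rows:
  targets:
    - {"gripper":-1,"x":0,"y":0,"z":0,"ax":0,"ay":0,"az":0}
    - {"gripper":-1,"x":0,"y":0,"z":0,"ax":0,"ay":0,"az":0}
    - {"gripper":-1,"x":0,"y":0,"z":0,"ax":0,"ay":0,"az":0}
    - {"gripper":-1,"x":0,"y":0,"z":0,"ax":0,"ay":0,"az":0}
    - {"gripper":-1,"x":0,"y":0,"z":0,"ax":0,"ay":0,"az":0}

```text
clock: 6.95
position: [410.3, 119.7, 24.0]
ee_rot: [-0.092, 0.996, 0.0, 0.0]
contact_force: [0.7, -0.2, 0.5]
gripper_width: 72.6
grasp_force: 0.0
```

>>> send_rows:
  targets:
    - {"gripper":-1,"x":0,"y":0,"z":-1,"ax":0,"ay":0,"az":0}
    - {"gripper":-1,"x":0,"y":0,"z":-2,"ax":0,"ay":0,"az":0}
    - {"gripper":-1,"x":0,"y":0,"z":-4,"ax":0,"ay":0,"az":0}
    - {"gripper":-1,"x":0,"y":0,"z":-4,"ax":0,"ay":0,"az":0}
    - {"gripper":-1,"x":0,"y":0,"z":-4,"ax":0,"ay":0,"az":0}

```text
clock: 7.37
position: [409.6, 119.2, 175.5]
ee_rot: [-0.092, 0.996, -0.0, -0.0]
contact_force: [1.5, 0.3, -0.4]
gripper_width: 85.1
grasp_force: 0.0
```

>>> send_rows:
  targets:
    - {"gripper":-1,"x":0,"y":0,"z":-3,"ax":0,"ay":0,"az":0}
    - {"gripper":-1,"x":0,"y":-4,"z":-1,"ax":0,"ay":0,"az":0}
    - {"gripper":-1,"x":0,"y":-4,"z":-1,"ax":0,"ay":0,"az":0}
    - {"gripper":-1,"x":0,"y":-4,"z":-1,"ax":0,"ay":0,"az":0}
    - {"gripper":-1,"x":0,"y":-4,"z":-1,"ax":0,"ay":0,"az":0}

```text
clock: 7.78
position: [439.3, -39.1, 244.8]
ee_rot: [-0.093, 0.996, 0.0, 0.001]
contact_force: [0.7, 1.2, -1.0]
gripper_width: 85.2
grasp_force: 0.0
```

Run:
```python
from h import *
for n in ("scene","top"):
    p,W=cloud(n); cv2.imwrite(f"pics/{n}1.png",p[:,:,::-1])
    np.save(f"{n}_p1.npy",p); np.save(f"{n}_W1.npy",W)
    m=sel(W,8,60,(410,120),170)
    print(n,"cover",rect(W[m]),np.nanmedian(W[m][:,2]),"tilt", np.linalg.svd(W[m][:,:3]-W[m].mean(0))[2][2] if m.sum()<4000 else "")
    m=sel(W,118,130,(630,207),150); Q=W[m]; print("frame rim",len(Q),rect(Q),np.median(Q[:,2]))
    # white strips
    hsv=cv2.cvtColor(p,cv2.COLOR_RGB2HSV)
    m=sel(W,100,122,(630,207),110)&(hsv[...,1]<60)&(hsv[...,2]>110)
    c,s=np.cos(np.radians(10.6)),np.sin(np.radians(10.6))
    D=W[m][:,:2]-[630.5,206]; L=np.c_[D@[c,s],D@[-s,c]]
    print(len(L)); print(np.histogram(L[:,1],bins=np.arange(-100,101,5)))
a=cv2.imread("pics/scene1.png")[190:310,310:430]; b=cv2.imread("pics/top1.png")[140:230,220:320]
cv2.imwrite("pics/fr1.png",np.hstack([cv2.resize(a,(400,400),interpolation=cv2.INTER_CUBIC),cv2.resize(b,(400,400),interpolation=cv2.INTER_CUBIC)]))
```

```text
scene cover (array([404.1, 106.7]), array([289. , 312.9]), 69.05) 16.04078279628311 tilt [-0.0198983  -0.00509401  0.99978903]
frame rim 392 (array([628.8, 204.8]), array([138.6, 204. ]), 10.15) 121.00568536710341
159
(array([ 0,  0,  0,  0,  0,  0,  0,  0,  0,  0,  0,  0,  0,  0,  0,  0,  0,
        0,  0,  0,  0,  0,  0, 34, 45,  0,  0,  0,  0,  0,  0,  0, 48, 32,
        0,  0,  0,  0,  0,  0]), array([-100,  -95,  -90,  -85,  -80,  -75,  -70,  -65,  -60,  -55,  -50,
        -45,  -40,  -35,  -30,  -25,  -20,  -15,  -10,   -5,    0,    5,
         10,   15,   20,   25,   30,   35,   40,   45,   50,   55,   60,
         65,   70,   75,   80,   85,   90,   95,  100]))
top cover (array([452.7, 122.4]), array([278.5, 254.5]), 89.36) 16.824328262147105 tilt [ 7.71320498e-02 -1.38776938e-04 -9.97020876e-01]
frame rim 295 (array([629.7, 207.8]), array([133.3, 204.9]), 10.17) 122.04081381337915
353
(array([ 0,  4,  7,  5,  8,  3,  0,  0,  2,  8,  5,  7,  6,  7,  0,  0,  0,
        5,  5,  9,  4,  7,  8,  6, 62, 25,  7,  7,  6,  5,  8,  5, 22, 58,
       17,  7,  5,  7,  6,  0]), array([-100,  -95,  -90,  -85,  -80,  -75,  -70,  -65,  -60,  -55,  -50,
        -45,  -40,  -35,  -30,  -25,  -20,  -15,  -10,   -5,    0,    5,
         10,   15,   20,   25,   30,   35,   40,   45,   50,   55,   60,
         65,   70,   75,   80,   85,   90,   95,  100]))
```

View pics/fr1.png

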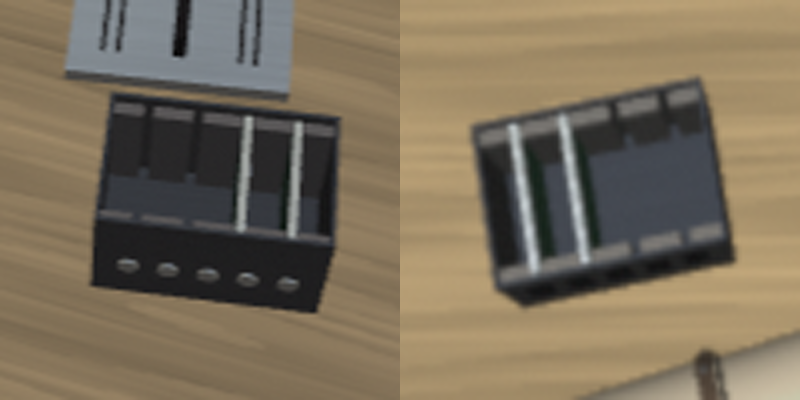

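The crop shows two cards, with white strips in the left half of the top view. They are in the frame slots at y=+22 and +66, and the other two slots are empty. The frame centre is about (629.3, 206.2) with yaw 10.2°. I'll go to the outer card at (617.6, 271) first, with narrow fingers.

>>> send_rows:
  targets:
    - {"gripper":0.5,"x":-1.2,"y":1.36,"z":0,"ax":0,"ay":0,"az":0.4}
    - {"gripper":0.5,"x":-2.3,"y":2.73,"z":0,"ax":0,"ay":0,"az":0}
    - {"gripper":0.5,"x":-2.3,"y":2.73,"z":0,"ax":0,"ay":0,"az":0}
    - {"gripper":0.5,"x":-2.3,"y":2.73,"z":0,"ax":0,"ay":0,"az":0}
    - {"gripper":0.5,"x":-2.3,"y":2.73,"z":0,"ax":0,"ay":0,"az":0}

```text
clock: 8.3
position: [520.2, 103.5, 243.6]
ee_rot: [-0.089, 0.996, 0.0, -0.0]
contact_force: [0.8, -0.8, 0.6]
gripper_width: 25.7
grasp_force: 0.0
```

>>> send_rows:
  targets:
    - {"gripper":0.5,"x":-2.3,"y":2.73,"z":0,"ax":0,"ay":0,"az":0}
    - {"gripper":0.5,"x":-2.3,"y":2.73,"z":0,"ax":0,"ay":0,"az":0}
    - {"gripper":0.5,"x":-2.3,"y":2.73,"z":0,"ax":0,"ay":0,"az":0}
    - {"gripper":0.5,"x":-2.3,"y":2.73,"z":0,"ax":0,"ay":0,"az":0}
    - {"gripper":0.5,"x":-2.3,"y":2.73,"z":0,"ax":0,"ay":0,"az":0}

```text
clock: 8.72
position: [609.0, 258.6, 243.2]
ee_rot: [-0.089, 0.996, -0.0, -0.0]
contact_force: [-0.1, 0.3, -0.6]
gripper_width: 21.2
grasp_force: 0.0
```

>>> send_rows:
  targets:
    - {"gripper":0.5,"x":-1.1,"y":1.36,"z":0,"ax":0,"ay":0,"az":0}
    - {"gripper":0.5,"x":0,"y":0,"z":1,"ax":0,"ay":0,"az":0}
    - {"gripper":0.5,"x":0,"y":0,"z":3,"ax":0,"ay":0,"az":0}
    - {"gripper":0.5,"x":0,"y":0,"z":3,"ax":0,"ay":0,"az":0}
    - {"gripper":0.5,"x":0,"y":0,"z":0,"ax":0,"ay":0,"az":0}

```text
clock: 9.13
position: [612.8, 269.8, 165.9]
ee_rot: [-0.088, 0.996, -0.003, -0.007]
contact_force: [-1.2, -1.2, -1.9]
gripper_width: 21.2
grasp_force: 0.0
```

>>> send_rows:
  targets:
    - {"gripper":0.5,"x":0,"y":0,"z":1.5,"ax":0,"ay":0,"az":0}
    - {"gripper":0.5,"x":0,"y":0,"z":1.5,"ax":0,"ay":0,"az":0}
    - {"gripper":0.5,"x":0,"y":0,"z":0.5,"ax":0,"ay":0,"az":0}
    - {"gripper":0.5,"x":0,"y":0,"z":0,"ax":0,"ay":0,"az":0}
    - {"gripper":0.5,"x":0,"y":0,"z":0,"ax":0,"ay":0,"az":0}

```text
clock: 9.55
position: [617.8, 271.7, 140.0]
ee_rot: [-0.089, 0.996, 0.0, 0.001]
contact_force: [0.4, 0.6, 0.1]
gripper_width: 21.2
grasp_force: 0.0
```

Run:
```python
from h import *
p,r,s=tool(); print(p,r.round(4),s["gripper_width"],s["contact_force"])
P,W=cloud("scene"); cv2.imwrite("pics/c1.png",cv2.resize(P[150:310,290:470,::-1],None,fx=3,fy=3))
```

```text
[617.77990008 271.74232495 139.95641031] [[-9.841e-01 -1.774e-01  1.100e-03]
 [-1.774e-01  9.841e-01  1.000e-04]
 [-1.100e-03 -1.000e-04 -1.000e+00]] 21.15837382519582 [0.35399586 0.61286509 0.14184343]
```

View pics/c1.png

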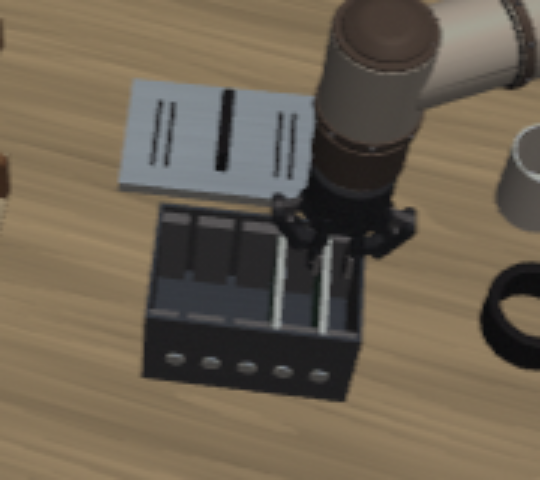

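The picture shows the fingers straddling the outer card's white strip at crop (323,290). I'll descend and grip.

>>> send_rows:
  targets:
    - {"gripper":0.5,"x":0,"y":0,"z":1,"ax":0,"ay":0,"az":0}
    - {"gripper":0.5,"x":0,"y":0,"z":1,"ax":0,"ay":0,"az":0}
    - {"gripper":0.5,"x":0,"y":0,"z":1,"ax":0,"ay":0,"az":0}
    - {"gripper":0.5,"x":0,"y":0,"z":0.5,"ax":0,"ay":0,"az":0}
    - {"gripper":0.5,"x":0,"y":0,"z":0,"ax":0,"ay":0,"az":0}

```text
clock: 10.02
position: [616.3, 271.0, 101.3]
ee_rot: [-0.089, 0.996, -0.001, -0.002]
contact_force: [0.4, 0.2, 0.5]
gripper_width: 21.6
grasp_force: 0.0
```

>>> send_rows:
  targets:
    - {"gripper":0.5,"x":0,"y":0,"z":0.8,"ax":0,"ay":0,"az":0}
    - {"gripper":0.5,"x":0,"y":0,"z":0.8,"ax":0,"ay":0,"az":0}
    - {"gripper":0.5,"x":0,"y":0,"z":0.4,"ax":0,"ay":0,"az":0}
    - {"gripper":0.5,"x":0,"y":0,"z":0,"ax":0,"ay":0,"az":0}
    - {"gripper":0.5,"x":0,"y":0,"z":0,"ax":0,"ay":0,"az":0}

```text
clock: 10.43
position: [617.4, 271.6, 83.4]
ee_rot: [-0.089, 0.996, -0.0, -0.0]
contact_force: [0.1, 0.7, 0.2]
gripper_width: 21.3
grasp_force: 0.0
```

>>> send_rows:
  targets:
    - {"gripper":1,"x":0,"y":0,"z":0,"ax":0,"ay":0,"az":0}
    - {"gripper":1,"x":0,"y":0,"z":0,"ax":0,"ay":0,"az":0}
    - {"gripper":1,"x":0,"y":0,"z":0,"ax":0,"ay":0,"az":0}
    - {"gripper":1,"x":0,"y":0,"z":0,"ax":0,"ay":0,"az":0}
    - {"gripper":1,"x":0,"y":0,"z":0,"ax":0,"ay":0,"az":0}

```text
clock: 10.85
position: [617.8, 271.4, 84.3]
ee_rot: [-0.089, 0.996, -0.0, 0.0]
contact_force: [1.0, -2.5, 1.8]
gripper_width: 5.3
grasp_force: 58.8
```

>>> send_rows:
  targets:
    - {"gripper":1,"x":0,"y":0,"z":-0.5,"ax":0,"ay":0,"az":0}
    - {"gripper":1,"x":0,"y":0,"z":-1.5,"ax":0,"ay":0,"az":0}
    - {"gripper":1,"x":0,"y":0,"z":-2,"ax":0,"ay":0,"az":0}
    - {"gripper":1,"x":0,"y":0,"z":-2,"ax":0,"ay":0,"az":0}
    - {"gripper":1,"x":0,"y":0,"z":-2,"ax":0,"ay":0,"az":0}

```text
clock: 11.27
position: [616.6, 271.5, 163.9]
ee_rot: [-0.089, 0.996, -0.0, -0.001]
contact_force: [0.6, -0.7, -1.9]
gripper_width: 5.3
grasp_force: 58.4
```

>>> send_rows:
  targets:
    - {"gripper":1,"x":0,"y":0,"z":-2,"ax":0,"ay":0,"az":0}
    - {"gripper":1,"x":0,"y":0,"z":-2,"ax":0,"ay":0,"az":0}
    - {"gripper":1,"x":0,"y":0,"z":-2,"ax":0,"ay":0,"az":0}
    - {"gripper":1,"x":0,"y":0,"z":-1,"ax":0,"ay":0,"az":0}
    - {"gripper":1,"x":0,"y":0,"z":0,"ax":0,"ay":0,"az":0}

```text
clock: 11.68
position: [618.4, 272.8, 237.0]
ee_rot: [-0.089, 0.996, 0.002, 0.003]
contact_force: [0.5, 0.0, -0.9]
gripper_width: 4.9
grasp_force: 58.7
```

>>> send_rows:
  targets:
    - {"gripper":1,"x":0.13,"y":-1,"z":0,"ax":0,"ay":0,"az":1.8}
    - {"gripper":1,"x":0.26,"y":-2,"z":0,"ax":0,"ay":0,"az":0}
    - {"gripper":1,"x":0.39,"y":-3,"z":0,"ax":0,"ay":0,"az":0}
    - {"gripper":1,"x":0.5,"y":-3.92,"z":0,"ax":0,"ay":0,"az":0}
    - {"gripper":1,"x":0.5,"y":-3.92,"z":0,"ax":0,"ay":0,"az":0}

```text
clock: 12.1
position: [619.0, 130.7, 231.2]
ee_rot: [-0.073, 0.997, -0.0, -0.002]
contact_force: [1.2, 0.4, -1.4]
gripper_width: 5.1
grasp_force: 58.7
```

>>> send_rows:
  targets:
    - {"gripper":1,"x":0.5,"y":-3.92,"z":0,"ax":0,"ay":0,"az":0}
    - {"gripper":1,"x":0.5,"y":-3.92,"z":0,"ax":0,"ay":0,"az":0}
    - {"gripper":1,"x":0.5,"y":-3.92,"z":0,"ax":0,"ay":0,"az":0}
    - {"gripper":1,"x":0.5,"y":-3.92,"z":0,"ax":0,"ay":0,"az":0}
    - {"gripper":1,"x":0.5,"y":-3.92,"z":0,"ax":0,"ay":0,"az":0}

```text
clock: 12.52
position: [622.7, -67.6, 231.7]
ee_rot: [-0.072, 0.997, 0.0, -0.002]
contact_force: [0.6, 1.1, -1.3]
gripper_width: 5.1
grasp_force: 58.7
```

>>> send_rows:
  targets:
    - {"gripper":1,"x":0.5,"y":-3.92,"z":0,"ax":0,"ay":0,"az":0}
    - {"gripper":1,"x":0.5,"y":-3.92,"z":0,"ax":0,"ay":0,"az":0}
    - {"gripper":1,"x":0.5,"y":-3.92,"z":0,"ax":0,"ay":0,"az":0}
    - {"gripper":1,"x":0.39,"y":-3,"z":0,"ax":0,"ay":0,"az":0}
    - {"gripper":1,"x":0.26,"y":-2,"z":0,"ax":0,"ay":0,"az":0}

```text
clock: 12.93
position: [625.6, -237.7, 231.1]
ee_rot: [-0.071, 0.997, 0.001, -0.002]
contact_force: [-0.1, 1.2, -1.9]
gripper_width: 4.8
grasp_force: 58.6
```

>>> send_rows:
  targets:
    - {"gripper":1,"x":0.13,"y":-1,"z":0,"ax":0,"ay":0,"az":0}
    - {"gripper":1,"x":0,"y":0,"z":0,"ax":0,"ay":0,"az":0}
    - {"gripper":1,"x":0,"y":0,"z":2,"ax":0,"ay":0,"az":0}
    - {"gripper":1,"x":0,"y":0,"z":2,"ax":0,"ay":0,"az":0}
    - {"gripper":1,"x":0,"y":0,"z":1,"ax":0,"ay":0,"az":0}

```text
clock: 13.35
position: [626.0, -242.5, 180.3]
ee_rot: [-0.073, 0.997, 0.001, -0.003]
contact_force: [-0.6, 0.1, -2.1]
gripper_width: 4.7
grasp_force: 58.6
```

>>> send_rows:
  targets:
    - {"gripper":1,"x":0,"y":0,"z":0,"ax":0,"ay":0,"az":0}
    - {"gripper":1,"x":0,"y":0,"z":0,"ax":0,"ay":0,"az":0}
    - {"gripper":1,"x":0,"y":0,"z":0,"ax":0,"ay":0,"az":0}
    - {"gripper":1,"x":0,"y":0,"z":0,"ax":0,"ay":0,"az":0}
    - {"gripper":1,"x":0,"y":0,"z":0,"ax":0,"ay":0,"az":0}

```text
clock: 13.77
position: [628.3, -244.2, 185.2]
ee_rot: [-0.073, 0.997, -0.0, 0.001]
contact_force: [0.5, -0.7, -2.0]
gripper_width: 4.9
grasp_force: 58.6
```

```bash
cat > m.py <<'E'
from h import *
def measure(tag,view=None):
    p,r,s=tool(); yaw=np.degrees(np.arctan2(-r[1,0],-r[0,0])); print("tcp",p.round(1),"yaw",yaw.round(2),s["contact_force"].round(1),s["gripper_width"])
    for n in ("scene","top"):
        P,W=cloud(n); cv2.imwrite(f"pics/{tag}_{n}.png",P[:,:,::-1])
        hsv=cv2.cvtColor(P,cv2.COLOR_RGB2HSV)
        w=(hsv[...,1]<50)&(hsv[...,2]>120)&sel(W,p[2]+10,p[2]+60,p[:2],75)
        g=(hsv[...,0]>40)&(hsv[...,0]<85)&(hsv[...,1]>60)&sel(W,p[2]-90,p[2]+45,p[:2],75)
        e1=np.array([np.cos(np.radians(yaw)),np.sin(np.radians(yaw))]);e2=np.array([-e1[1],e1[0]])
        for k,m in(("white",w),("green",g)):
            Q=W[m]
            if len(Q)<10: print(n,k,len(Q)); continue
            D=Q[:,:2]-p[:2]; L=np.c_[D@e1,D@e2]
            print(n,k,len(Q),"local med",np.median(L,0).round(1),"x rng",np.percentile(L[:,0],[1,99]).round(1),"slope deg",np.degrees(np.polyfit(L[:,0],L[:,1],1)[0]).round(2),"z",np.percentile(Q[:,2],[2,98]).round(1))
        b=sel(W,68,84,(618,-179),140)
        Q=W[b]; c,sn=np.cos(np.radians(8.4)),np.sin(np.radians(8.4)); D=Q[:,:2]-[618,-179.2]; L=np.c_[D@[c,sn],D@[-sn,c]]
        for sg in(1,-1):
            q=L[(sg*L[:,0]>35)&(sg*L[:,0]<80)]; 
            if len(q)>20: print(n,"rack side",sg,len(q),"x",np.percentile(q[:,0],[2,98]).round(1),"y",q[:,1].min().round(1),q[:,1].max().round(1))
E
python3 - <<'E'
from m import *
measure("h1")
a=cv2.imread("pics/h1_scene.png")[130:290,190:330];b=cv2.imread("pics/h1_top.png")[130:240,330:440]
cv2.imwrite("pics/h1.png",np.hstack([cv2.resize(a,(400,457),interpolation=cv2.INTER_CUBIC),cv2.resize(b,(400,457),interpolation=cv2.INTER_CUBIC)]))
E
```

```text
tcp [ 628.3 -244.2  185.2] yaw 8.42 [ 0.5 -0.7 -2. ] 4.880877895395908
scene white 31 local med [32.7 -0.9] x rng [ 4.4 58.8] slope deg 2.73 z [206.2 221.3]
scene green 146 local med [43.1  2.7] x rng [-47.6  62.3] slope deg -1.19 z [121.9 207.9]
scene rack side 1 246 x [47.5 68.2] y -102.4 102.3
scene rack side -1 170 x [-66.6 -48.7] y -68.0 101.8
top white 37 local med [-34.8   2.7] x rng [-58.5 -10.5] slope deg -0.99 z [209.8 220.5]
top green 0
top rack side 1 45 x [50.2 67.2] y -56.1 1.7
top rack side -1 110 x [-67.4 -50. ] y -101.5 16.6
```

View pics/h1.png

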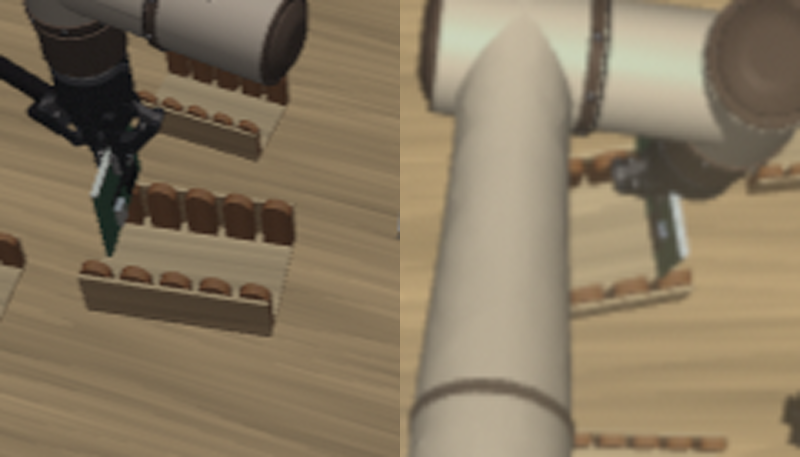

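The picture shows the card held upright over the rack's left end in the scene view, above slot -66. I'll refine the rack pose from the unoccluded block tops.

Run:
```python
from h import *
for n in ("scene","top"):
    p,W=cloud(n,(np.load(f"{n}_p.npy"),np.load(f"{n}_d.npy")))
    m=sel(W,70,84,(618,-179),140); Q=W[m]
    print(n,len(Q),rect(Q))
    for yaw in(8.0,8.4,8.8):
        c,s=np.cos(np.radians(yaw)),np.sin(np.radians(yaw)); D=Q[:,:2]-[618,-179.2]; L=np.c_[D@[c,s],D@[-s,c]]
        o=[]
        for sg in(1,-1):
            q=L[sg*L[:,0]>0]; f=np.polyfit(q[:,1],q[:,0],1); o+= [round(np.degrees(f[0]),2)]
            # phase of 44 mm periodic block tops
            ph=np.angle(np.mean(np.exp(2j*np.pi*q[:,1]/44)))*44/2/np.pi
            o+=[q[:,1].min().round(1),q[:,1].max().round(1),"x",q[:,0].min().round(1),q[:,0].max().round(1),"phase",round(ph,2),round(abs(np.mean(np.exp(2j*np.pi*q[:,1]/44))),2)]
        print(yaw,o)
```

```text
scene 383 (array([ 620.2, -180.1]), array([139.3, 202.8]), 8.47)
8.0 [np.float64(-0.05), np.float64(-102.2), np.float64(100.7), 'x', np.float64(45.3), np.float64(72.1), 'phase', np.float64(-0.44), np.float64(0.47), np.float64(-0.11), np.float64(-101.4), np.float64(99.6), 'x', np.float64(-67.3), np.float64(-48.0), 'phase', np.float64(-0.21), np.float64(0.5)]
8.4 [np.float64(0.35), np.float64(-102.6), np.float64(100.2), 'x', np.float64(45.0), np.float64(71.7), 'phase', np.float64(-0.84), np.float64(0.47), np.float64(0.28), np.float64(-101.1), np.float64(100.1), 'x', np.float64(-67.6), np.float64(-47.3), 'phase', np.float64(0.18), np.float64(0.5)]
8.8 [np.float64(0.74), np.float64(-103.0), np.float64(99.8), 'x', np.float64(44.7), np.float64(71.4), 'phase', np.float64(-1.23), np.float64(0.47), np.float64(0.68), np.float64(-100.7), np.float64(100.5), 'x', np.float64(-67.9), np.float64(-46.6), 'phase', np.float64(0.57), np.float64(0.5)]
top 296 (array([ 617.1, -177.2]), array([134.7, 206. ]), 8.1)
8.0 [np.float64(-0.2), np.float64(-99.9), np.float64(105.2), 'x', np.float64(49.7), np.float64(66.9), 'phase', np.float64(1.9), np.float64(0.47), np.float64(-0.15), np.float64(-100.9), np.float64(102.5), 'x', np.float64(-67.8), np.float64(-48.9), 'phase', np.float64(2.0), np.float64(0.46)]
8.4 [np.float64(0.2), np.float64(-100.4), np.float64(104.8), 'x', np.float64(49.5), np.float64(67.3), 'phase', np.float64(1.5), np.float64(0.47), np.float64(0.25), np.float64(-100.6), np.float64(102.9), 'x', np.float64(-68.4), np.float64(-49.2), 'phase', np.float64(2.39), np.float64(0.46)]
8.8 [np.float64(0.6), np.float64(-100.8), np.float64(104.4), 'x', np.float64(48.8), np.float64(67.9), 'phase', np.float64(1.11), np.float64(0.47), np.float64(0.65), np.float64(-100.2), np.float64(103.3), 'x', np.float64(-68.9), np.float64(-48.7), 'phase', np.float64(2.79), np.float64(0.46)]
```

>>> send_rows:
  targets:
    - {"gripper":1,"x":0.1,"y":0,"z":1.5,"ax":0,"ay":0,"az":0.3}
    - {"gripper":1,"x":0,"y":0,"z":1,"ax":0,"ay":0,"az":0}
    - {"gripper":1,"x":0,"y":0,"z":0,"ax":0,"ay":0,"az":0}
    - {"gripper":1,"x":0,"y":0,"z":0.5,"ax":0,"ay":0,"az":0}
    - {"gripper":1,"x":0,"y":0,"z":0.5,"ax":0,"ay":0,"az":0}

```text
clock: 14.28
position: [627.2, -244.7, 149.1]
ee_rot: [-0.071, 0.997, -0.0, 0.001]
contact_force: [-0.3, 0.0, -0.9]
gripper_width: 5.3
grasp_force: 58.6
```

>>> send_rows:
  targets:
    - {"gripper":1,"x":0,"y":0,"z":0.4,"ax":0,"ay":0,"az":0}
    - {"gripper":1,"x":0,"y":0,"z":0.4,"ax":0,"ay":0,"az":0}
    - {"gripper":1,"x":0,"y":0,"z":0.4,"ax":0,"ay":0,"az":0}
    - {"gripper":1,"x":0,"y":0,"z":0.4,"ax":0,"ay":0,"az":0}
    - {"gripper":1,"x":0,"y":0,"z":0,"ax":0,"ay":0,"az":0}

```text
clock: 14.7
position: [626.2, -244.4, 131.7]
ee_rot: [-0.071, 0.998, 0.0, -0.001]
contact_force: [0.1, -0.8, -1.9]
gripper_width: 5.1
grasp_force: 58.6
```

>>> send_rows:
  targets:
    - {"gripper":1,"x":0,"y":0,"z":0.6,"ax":0,"ay":0,"az":0}
    - {"gripper":1,"x":0,"y":0,"z":0.6,"ax":0,"ay":0,"az":0}
    - {"gripper":1,"x":0,"y":0,"z":0.6,"ax":0,"ay":0,"az":0}
    - {"gripper":1,"x":0,"y":0,"z":0.6,"ax":0,"ay":0,"az":0}
    - {"gripper":1,"x":0,"y":0,"z":0.6,"ax":0,"ay":0,"az":0}

```text
clock: 15.12
position: [626.6, -244.5, 102.0]
ee_rot: [-0.071, 0.998, 0.0, -0.0]
contact_force: [-0.0, 0.0, -1.4]
gripper_width: 5.2
grasp_force: 58.6
```

>>> send_rows:
  targets:
    - {"gripper":1,"x":0,"y":0,"z":0.5,"ax":0,"ay":0,"az":0}
    - {"gripper":1,"x":0,"y":0,"z":0.5,"ax":0,"ay":0,"az":0}
    - {"gripper":1,"x":0,"y":0,"z":0.5,"ax":0,"ay":0,"az":0}
    - {"gripper":1,"x":0,"y":0,"z":0.1,"ax":0,"ay":0,"az":0}
    - {"gripper":1,"x":0,"y":0,"z":0,"ax":0,"ay":0,"az":0}

```text
clock: 15.53
position: [626.5, -244.5, 86.3]
ee_rot: [-0.071, 0.998, 0.0, -0.0]
contact_force: [-0.1, 0.0, -0.4]
gripper_width: 4.9
grasp_force: 58.7
```

>>> send_rows:
  targets:
    - {"gripper":1,"x":0,"y":0,"z":0.1,"ax":0,"ay":0,"az":0}
    - {"gripper":1,"x":0,"y":0,"z":0.1,"ax":0,"ay":0,"az":0}
    - {"gripper":1,"x":0,"y":0,"z":0,"ax":0,"ay":0,"az":0}
    - {"gripper":1,"x":0,"y":0,"z":0,"ax":0,"ay":0,"az":0}
    - {"gripper":1,"x":0,"y":0,"z":0,"ax":0,"ay":0,"az":0}

```text
clock: 15.95
position: [626.8, -244.6, 85.0]
ee_rot: [-0.071, 0.998, -0.0, 0.0]
contact_force: [-0.4, 0.1, -1.7]
gripper_width: 5.5
grasp_force: 58.7
```

>>> send_rows:
  targets:
    - {"gripper":0.5,"x":0,"y":0,"z":0,"ax":0,"ay":0,"az":0}
    - {"gripper":0.5,"x":0,"y":0,"z":0,"ax":0,"ay":0,"az":0}
    - {"gripper":0.5,"x":0,"y":0,"z":0,"ax":0,"ay":0,"az":0}
    - {"gripper":0.5,"x":0,"y":0,"z":0,"ax":0,"ay":0,"az":0}
    - {"gripper":0.5,"x":0,"y":0,"z":0,"ax":0,"ay":0,"az":0}

```text
clock: 16.37
position: [626.8, -244.5, 85.0]
ee_rot: [-0.071, 0.998, -0.0, 0.0]
contact_force: [0.3, -0.7, -0.1]
gripper_width: 21.1
grasp_force: 0.0
```

>>> send_rows:
  targets:
    - {"gripper":0.5,"x":0,"y":0,"z":-1,"ax":0,"ay":0,"az":0}
    - {"gripper":0.5,"x":0,"y":0,"z":-2.5,"ax":0,"ay":0,"az":0}
    - {"gripper":0.5,"x":0,"y":0,"z":-4,"ax":0,"ay":0,"az":0}
    - {"gripper":0.5,"x":0,"y":0,"z":-4,"ax":0,"ay":0,"az":0}
    - {"gripper":0.5,"x":0,"y":0,"z":-4,"ax":0,"ay":0,"az":0}

```text
clock: 16.78
position: [626.4, -244.6, 242.4]
ee_rot: [-0.071, 0.997, -0.0, 0.0]
contact_force: [1.4, 0.1, 0.4]
gripper_width: 21.4
grasp_force: 0.0
```

>>> send_rows:
  targets:
    - {"gripper":0.5,"x":0,"y":0,"z":0,"ax":0,"ay":0,"az":-2.1}
    - {"gripper":0.5,"x":-0.69,"y":3.88,"z":0,"ax":0,"ay":0,"az":0}
    - {"gripper":0.5,"x":-0.69,"y":3.88,"z":0,"ax":0,"ay":0,"az":0}
    - {"gripper":0.5,"x":-0.69,"y":3.88,"z":0,"ax":0,"ay":0,"az":0}
    - {"gripper":0.5,"x":-0.69,"y":3.88,"z":0,"ax":0,"ay":0,"az":0}

```text
clock: 17.2
position: [626.1, -85.6, 240.9]
ee_rot: [-0.088, 0.996, -0.0, 0.001]
contact_force: [1.0, 0.5, 0.2]
gripper_width: 21.4
grasp_force: 0.0
```

>>> send_rows:
  targets:
    - {"gripper":0.5,"x":-0.69,"y":3.88,"z":0,"ax":0,"ay":0,"az":0}
    - {"gripper":0.5,"x":-0.69,"y":3.88,"z":0,"ax":0,"ay":0,"az":0}
    - {"gripper":0.5,"x":-0.69,"y":3.88,"z":0,"ax":0,"ay":0,"az":0}
    - {"gripper":0.5,"x":-0.69,"y":3.88,"z":0,"ax":0,"ay":0,"az":0}
    - {"gripper":0.5,"x":-0.69,"y":3.88,"z":0,"ax":0,"ay":0,"az":0}

```text
clock: 17.62
position: [625.7, 112.0, 241.1]
ee_rot: [-0.089, 0.996, 0.0, 0.001]
contact_force: [1.3, 0.7, 0.5]
gripper_width: 21.2
grasp_force: 0.0
```

>>> send_rows:
  targets:
    - {"gripper":0.5,"x":-0.69,"y":3.88,"z":0,"ax":0,"ay":0,"az":0}
    - {"gripper":0.5,"x":-0.69,"y":3.88,"z":0,"ax":0,"ay":0,"az":0}
    - {"gripper":0.5,"x":-0.69,"y":3.85,"z":0,"ax":0,"ay":0,"az":0}
    - {"gripper":0.5,"x":0,"y":0,"z":0,"ax":0,"ay":0,"az":0}
    - {"gripper":0.5,"x":0,"y":0,"z":2,"ax":0,"ay":0,"az":0}

```text
clock: 18.03
position: [627.8, 231.6, 224.6]
ee_rot: [-0.091, 0.996, 0.001, 0.005]
contact_force: [-0.2, -0.4, 1.5]
gripper_width: 21.2
grasp_force: 0.0
```

>>> send_rows:
  targets:
    - {"gripper":0.5,"x":0,"y":0,"z":3,"ax":0,"ay":0,"az":0}
    - {"gripper":0.5,"x":0,"y":0,"z":3,"ax":0,"ay":0,"az":0}
    - {"gripper":0.5,"x":0,"y":0,"z":2,"ax":0,"ay":0,"az":0}
    - {"gripper":0.5,"x":0,"y":0,"z":0,"ax":0,"ay":0,"az":0}
    - {"gripper":0.5,"x":0,"y":0,"z":0,"ax":0,"ay":0,"az":0}

```text
clock: 18.45
position: [625.8, 227.7, 139.8]
ee_rot: [-0.089, 0.996, -0.001, -0.001]
contact_force: [0.5, 0.1, 0.5]
gripper_width: 21.2
grasp_force: 0.0
```

Run:
```python
from m import *
p,r,s=tool(); print(p,np.degrees(np.arctan2(-r[1,0],-r[0,0])))
P,W=cloud("scene"); a=P[150:310,290:470,::-1]; b=P[130:290,190:330,::-1]
cv2.imwrite("pics/c2.png",np.hstack([cv2.resize(a,(400,400)),cv2.resize(b,(400,400))]))
# placed card vs rack
hsv=cv2.cvtColor(P,cv2.COLOR_RGB2HSV)
for n in("scene","top"):
    if n=="top":P,W=cloud("top");hsv=cv2.cvtColor(P,cv2.COLOR_RGB2HSV)
    m=(hsv[...,1]<60)&(hsv[...,2]>110)&sel(W,95,130,(627,-244),90); Q=W[m]
    c,sn=np.cos(np.radians(8.1)),np.sin(np.radians(8.1)); D=Q[:,:2]-[618,-179.2]; L=np.c_[D@[c,sn],D@[-sn,c]]
    print(n,len(Q),np.median(Q[:,2]),np.median(L,0),np.percentile(L[:,0],[1,99]))
```

```text
[625.79694953 227.69480216 139.77297212] 10.219979862610332
scene 70 115.49349565393607 [  2.94824305 -66.22962064] [-57.74373226  58.64919634]
top 79 115.32140715675018 [ -0.81128754 -62.26450505] [-57.67232629  60.06090949]
```

View pics/c2.png

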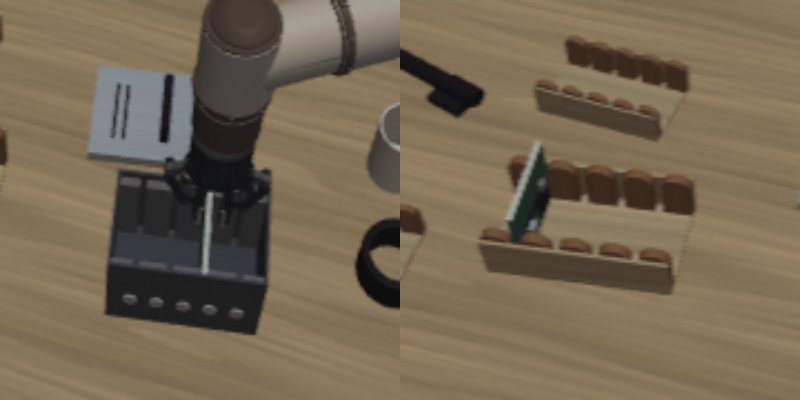

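The first card stands fully down in the rack's -66 slot, with its top at z 115.4. The fingers now straddle the second card, whose strip is at crop (208,230).

>>> send_rows:
  targets:
    - {"gripper":0.5,"x":0,"y":0,"z":1,"ax":0,"ay":0,"az":0}
    - {"gripper":0.5,"x":0,"y":0,"z":1,"ax":0,"ay":0,"az":0}
    - {"gripper":0.5,"x":0,"y":0,"z":1,"ax":0,"ay":0,"az":0}
    - {"gripper":0.5,"x":0,"y":0,"z":0.5,"ax":0,"ay":0,"az":0}
    - {"gripper":0.5,"x":0,"y":0,"z":0,"ax":0,"ay":0,"az":0}

```text
clock: 18.97
position: [624.7, 227.5, 102.6]
ee_rot: [-0.089, 0.996, -0.001, -0.002]
contact_force: [0.6, -0.3, 0.2]
gripper_width: 21.3
grasp_force: 0.0
```

>>> send_rows:
  targets:
    - {"gripper":0.5,"x":0,"y":0,"z":0.8,"ax":0,"ay":0,"az":0}
    - {"gripper":0.5,"x":0,"y":0,"z":0.8,"ax":0,"ay":0,"az":0}
    - {"gripper":0.5,"x":0,"y":0,"z":0.4,"ax":0,"ay":0,"az":0}
    - {"gripper":0.5,"x":0,"y":0,"z":0,"ax":0,"ay":0,"az":0}
    - {"gripper":0.5,"x":0,"y":0,"z":0,"ax":0,"ay":0,"az":0}

```text
clock: 19.38
position: [625.7, 228.0, 84.4]
ee_rot: [-0.089, 0.996, -0.0, -0.0]
contact_force: [-0.1, 0.6, -0.0]
gripper_width: 21.5
grasp_force: 0.0
```

>>> send_rows:
  targets:
    - {"gripper":1,"x":0,"y":0,"z":0,"ax":0,"ay":0,"az":0}
    - {"gripper":1,"x":0,"y":0,"z":0,"ax":0,"ay":0,"az":0}
    - {"gripper":1,"x":0,"y":0,"z":0,"ax":0,"ay":0,"az":0}
    - {"gripper":1,"x":0,"y":0,"z":0,"ax":0,"ay":0,"az":0}
    - {"gripper":1,"x":0,"y":0,"z":0,"ax":0,"ay":0,"az":0}

```text
clock: 19.8
position: [626.1, 228.1, 85.3]
ee_rot: [-0.089, 0.996, 0.0, 0.0]
contact_force: [0.1, 0.1, 0.8]
gripper_width: 5.0
grasp_force: 58.7
```

>>> send_rows:
  targets:
    - {"gripper":1,"x":0,"y":0,"z":-0.5,"ax":0,"ay":0,"az":0}
    - {"gripper":1,"x":0,"y":0,"z":-1.5,"ax":0,"ay":0,"az":0}
    - {"gripper":1,"x":0,"y":0,"z":-2,"ax":0,"ay":0,"az":0}
    - {"gripper":1,"x":0,"y":0,"z":-2,"ax":0,"ay":0,"az":0}
    - {"gripper":1,"x":0,"y":0,"z":-2,"ax":0,"ay":0,"az":0}

```text
clock: 20.22
position: [625.2, 228.1, 165.2]
ee_rot: [-0.089, 0.996, -0.0, -0.001]
contact_force: [0.6, 0.8, -1.3]
gripper_width: 4.9
grasp_force: 58.5
```

>>> send_rows:
  targets:
    - {"gripper":1,"x":0,"y":0,"z":-2,"ax":0,"ay":0,"az":0}
    - {"gripper":1,"x":0,"y":0,"z":-2,"ax":0,"ay":0,"az":0}
    - {"gripper":1,"x":0,"y":0,"z":-2,"ax":0,"ay":0,"az":0}
    - {"gripper":1,"x":0,"y":0,"z":-1,"ax":0,"ay":0,"az":0}
    - {"gripper":1,"x":0,"y":0,"z":0,"ax":0,"ay":0,"az":0}

```text
clock: 20.63
position: [626.7, 228.7, 237.8]
ee_rot: [-0.089, 0.996, 0.001, 0.002]
contact_force: [0.6, 1.0, -1.2]
gripper_width: 5.3
grasp_force: 58.6
```

>>> send_rows:
  targets:
    - {"gripper":1,"x":0,"y":0,"z":0,"ax":0,"ay":0,"az":2.1}
    - {"gripper":1,"x":0.17,"y":-1,"z":0,"ax":0,"ay":0,"az":0}
    - {"gripper":1,"x":0.34,"y":-2,"z":0,"ax":0,"ay":0,"az":0}
    - {"gripper":1,"x":0.52,"y":-3,"z":0,"ax":0,"ay":0,"az":0}
    - {"gripper":1,"x":0.64,"y":-3.71,"z":0,"ax":0,"ay":0,"az":0}

```text
clock: 21.05
position: [622.0, 129.3, 232.7]
ee_rot: [-0.072, 0.997, -0.0, -0.002]
contact_force: [0.5, -1.1, -1.3]
gripper_width: 5.4
grasp_force: 58.6
```

>>> send_rows:
  targets:
    - {"gripper":1,"x":0.64,"y":-3.71,"z":0,"ax":0,"ay":0,"az":0}
    - {"gripper":1,"x":0.64,"y":-3.71,"z":0,"ax":0,"ay":0,"az":0}
    - {"gripper":1,"x":0.64,"y":-3.71,"z":0,"ax":0,"ay":0,"az":0}
    - {"gripper":1,"x":0.64,"y":-3.71,"z":0,"ax":0,"ay":0,"az":0}
    - {"gripper":1,"x":0.64,"y":-3.71,"z":0,"ax":0,"ay":0,"az":0}

```text
clock: 21.47
position: [615.9, -60.8, 233.3]
ee_rot: [-0.071, 0.997, 0.0, -0.001]
contact_force: [0.3, 0.2, -1.9]
gripper_width: 5.1
grasp_force: 58.6
```

>>> send_rows:
  targets:
    - {"gripper":1,"x":0.64,"y":-3.71,"z":0,"ax":0,"ay":0,"az":0}
    - {"gripper":1,"x":0.52,"y":-3,"z":0,"ax":0,"ay":0,"az":0}
    - {"gripper":1,"x":0.34,"y":-2,"z":0,"ax":0,"ay":0,"az":0}
    - {"gripper":1,"x":0.17,"y":-1,"z":0,"ax":0,"ay":0,"az":0}
    - {"gripper":1,"x":0,"y":0,"z":0,"ax":0,"ay":0,"az":0}

```text
clock: 21.88
position: [613.4, -159.3, 233.3]
ee_rot: [-0.069, 0.998, 0.0, -0.001]
contact_force: [-0.3, 0.6, -1.8]
gripper_width: 4.6
grasp_force: 58.7
```

>>> send_rows:
  targets:
    - {"gripper":1,"x":0,"y":0,"z":1.5,"ax":0,"ay":0,"az":0}
    - {"gripper":1,"x":0,"y":0,"z":2.5,"ax":0,"ay":0,"az":0}
    - {"gripper":1,"x":0,"y":0,"z":2,"ax":0,"ay":0,"az":0}
    - {"gripper":1,"x":0,"y":0,"z":1,"ax":0,"ay":0,"az":0}
    - {"gripper":1,"x":0,"y":0,"z":0,"ax":0,"ay":0,"az":0}

```text
clock: 22.3
position: [612.7, -155.8, 161.4]
ee_rot: [-0.071, 0.997, 0.001, -0.003]
contact_force: [0.1, -0.9, -2.8]
gripper_width: 5.1
grasp_force: 58.5
```

>>> send_rows:
  targets:
    - {"gripper":1,"x":0,"y":0,"z":0,"ax":0,"ay":0,"az":0}
    - {"gripper":1,"x":0,"y":0,"z":0,"ax":0,"ay":0,"az":0}
    - {"gripper":1,"x":0,"y":0,"z":0,"ax":0,"ay":0,"az":0}

```text
clock: 22.55
position: [615.6, -156.8, 166.5]
ee_rot: [-0.071, 0.997, -0.0, 0.002]
contact_force: [-0.3, 0.5, -2.2]
gripper_width: 5.2
grasp_force: 58.5
```

>>> send_rows:
  targets:
    - {"gripper":1,"x":0,"y":-0.05,"z":0.7,"ax":0,"ay":0,"az":0}
    - {"gripper":1,"x":0,"y":0,"z":0.7,"ax":0,"ay":0,"az":0}
    - {"gripper":1,"x":0,"y":0,"z":0.7,"ax":0,"ay":0,"az":0}
    - {"gripper":1,"x":0,"y":0,"z":0.6,"ax":0,"ay":0,"az":0}
    - {"gripper":1,"x":0,"y":0,"z":0.6,"ax":0,"ay":0,"az":0}

```text
clock: 22.97
position: [614.3, -157.6, 130.7]
ee_rot: [-0.071, 0.998, 0.0, -0.0]
contact_force: [-0.6, -0.1, -1.6]
gripper_width: 4.9
grasp_force: 58.7
```

>>> send_rows:
  targets:
    - {"gripper":1,"x":0,"y":0,"z":0,"ax":0,"ay":0,"az":0}
    - {"gripper":1,"x":0,"y":0,"z":0,"ax":0,"ay":0,"az":0}

```text
clock: 23.13
position: [614.4, -157.6, 131.1]
ee_rot: [-0.071, 0.998, -0.0, -0.001]
contact_force: [-0.3, 0.3, -1.3]
gripper_width: 5.2
grasp_force: 58.6
```

Free in the groove; down to the floor, release and rise.

>>> send_rows:
  targets:
    - {"gripper":1,"x":0,"y":0,"z":0.6,"ax":0,"ay":0,"az":0}
    - {"gripper":1,"x":0,"y":0,"z":0.6,"ax":0,"ay":0,"az":0}
    - {"gripper":1,"x":0,"y":0,"z":0.6,"ax":0,"ay":0,"az":0}
    - {"gripper":1,"x":0,"y":0,"z":0.6,"ax":0,"ay":0,"az":0}
    - {"gripper":1,"x":0,"y":0,"z":0.6,"ax":0,"ay":0,"az":0}

```text
clock: 23.55
position: [614.5, -157.5, 101.0]
ee_rot: [-0.071, 0.998, 0.0, -0.0]
contact_force: [0.5, 1.5, -1.1]
gripper_width: 4.8
grasp_force: 58.6
```

>>> send_rows:
  targets:
    - {"gripper":1,"x":0,"y":0,"z":0.5,"ax":0,"ay":0,"az":0}
    - {"gripper":1,"x":0,"y":0,"z":0.5,"ax":0,"ay":0,"az":0}
    - {"gripper":1,"x":0,"y":0,"z":0.4,"ax":0,"ay":0,"az":0}
    - {"gripper":1,"x":0,"y":0,"z":0.1,"ax":0,"ay":0,"az":0}
    - {"gripper":1,"x":0,"y":0,"z":0,"ax":0,"ay":0,"az":0}

```text
clock: 23.97
position: [614.4, -157.5, 86.4]
ee_rot: [-0.071, 0.998, 0.0, -0.0]
contact_force: [-0.4, -0.0, -1.9]
gripper_width: 5.4
grasp_force: 58.6
```

>>> send_rows:
  targets:
    - {"gripper":0.5,"x":0,"y":0,"z":0,"ax":0,"ay":0,"az":0}
    - {"gripper":0.5,"x":0,"y":0,"z":0,"ax":0,"ay":0,"az":0}
    - {"gripper":0.5,"x":0,"y":0,"z":0,"ax":0,"ay":0,"az":0}
    - {"gripper":0.5,"x":0,"y":0,"z":0,"ax":0,"ay":0,"az":0}
    - {"gripper":0.5,"x":0,"y":0,"z":0,"ax":0,"ay":0,"az":0}

```text
clock: 24.38
position: [614.9, -157.5, 87.3]
ee_rot: [-0.071, 0.997, -0.0, 0.0]
contact_force: [-0.0, -0.6, -0.1]
gripper_width: 21.4
grasp_force: 0.0
```

>>> send_rows:
  targets:
    - {"gripper":0.5,"x":0,"y":0,"z":-1,"ax":0,"ay":0,"az":0}
    - {"gripper":0.5,"x":0,"y":0,"z":-2.5,"ax":0,"ay":0,"az":0}
    - {"gripper":0.5,"x":0,"y":0,"z":-4,"ax":0,"ay":0,"az":0}
    - {"gripper":0.5,"x":0,"y":0,"z":-4,"ax":0,"ay":0,"az":0}
    - {"gripper":0.5,"x":0,"y":0,"z":-4,"ax":0,"ay":0,"az":0}

```text
clock: 24.8
position: [614.2, -157.6, 244.5]
ee_rot: [-0.071, 0.997, -0.0, 0.0]
contact_force: [0.9, -0.0, -0.8]
gripper_width: 21.3
grasp_force: 0.0
```

>>> send_rows:
  targets:
    - {"gripper":-1,"x":3.5,"y":0,"z":0,"ax":0,"ay":0,"az":0}
    - {"gripper":-1,"x":3.5,"y":0,"z":0,"ax":0,"ay":0,"az":0}
    - {"gripper":-1,"x":3.5,"y":0,"z":0,"ax":0,"ay":0,"az":0}
    - {"gripper":-1,"x":3.5,"y":0,"z":0,"ax":0,"ay":0,"az":0}
    - {"gripper":-1,"x":2,"y":0,"z":0,"ax":0,"ay":0,"az":0}

```text
clock: 25.22
position: [452.8, -180.3, 242.9]
ee_rot: [-0.07, 0.998, 0.0, 0.0]
contact_force: [-0.7, 0.2, 0.8]
gripper_width: 80.3
grasp_force: 0.0
```

Run:
```python
from m import *
p,r,s=tool(); print(p,np.degrees(np.arctan2(-r[1,0],-r[0,0])),s["clock"])
o=[]
for n in("scene","top"):
    P,W=cloud(n); cv2.imwrite(f"pics/e_{n}.png",P[:,:,::-1]);hsv=cv2.cvtColor(P,cv2.COLOR_RGB2HSV)
    c,sn=np.cos(np.radians(8.1)),np.sin(np.radians(8.1))
    for y0 in(-66,22):
        q0=(618-sn*y0,-179.2+c*y0)
        m=(hsv[...,1]<60)&(hsv[...,2]>110)&sel(W,95,130,q0,90); Q=W[m]
        D=Q[:,:2]-[618,-179.2]; L=np.c_[D@[c,sn],D@[-sn,c]]; k=abs(L[:,1]-y0)<12;L=L[k]
        if len(L): print(n,y0,len(L),np.median(Q[k][:,2]),np.median(L,0),np.percentile(L[:,0],[1,99]))
    m=sel(W,8,26,(405,115),190)&(W[...,0]>250)&(W[...,1]>-40)
    k,l,st,ce=cv2.connectedComponentsWithStats(m.astype(np.uint8)); i=1+st[1:,4].argmax(); Q=W[l==i]
    print(n,"cover plate",rect(Q),len(Q),np.median(Q[:,2]))
    b=sel(W,38,60,(405,115),110); print("bar",rect(W[b]) if b.sum()>5 else None,b.sum())
a=cv2.imread("pics/e_scene.png")[110:310,120:520]
cv2.imwrite("pics/e.png",cv2.resize(a,None,fx=2,fy=2,interpolation=cv2.INTER_CUBIC))
```

```text
[ 452.80079846 -180.27437276  242.92977545] 8.066483329490428 25.2167
scene -66 70 116.17573732437518 [  2.82923247 -65.91364844] [-60.69738027  57.56451566]
scene 22 69 115.88719635169173 [-1.01033217 21.6731614 ] [-60.68232838  55.07973319]
scene cover plate (array([410.4, 121.2]), array([156.3, 221.4]), 9.8) 2281 15.722631026068257
bar (array([410.7, 119.7]), array([90.8, 13.8]), 10.8) 101
top -66 78 115.70897311007263 [ -0.82395795 -62.45955476] [-57.80171482  60.51864441]
top 22 71 116.32293723247335 [-0.53685444 24.82912264] [-54.83199542  60.08350472]
top cover plate (array([409.8, 132.3]), array([146.3, 199.5]), 10.53) 1881 16.45951976086485
bar (array([411.4, 122.1]), array([88.3, 14. ]), 10.59) 103
```

View pics/e.png

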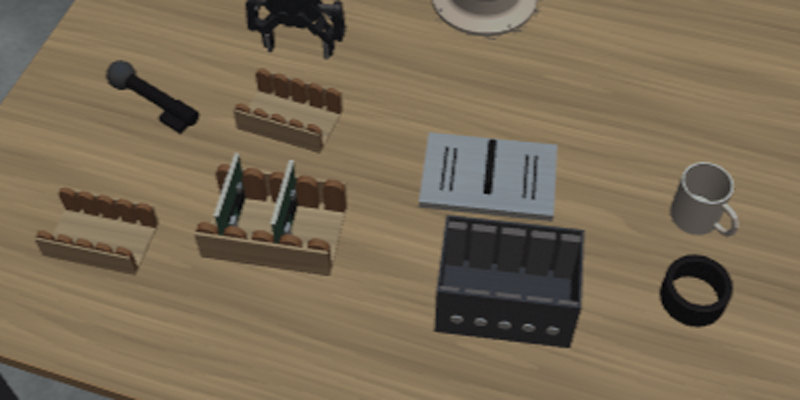

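Both cards stand down in the rack slots, at crop (230,190) and (285,200). The frame is empty, and the cover lies untouched with its bar at about (411,120). Fetching the cover.

>>> send_rows:
  targets:
    - {"gripper":-1,"x":0,"y":0,"z":0,"ax":0,"ay":0,"az":-2.5}
    - {"gripper":-1,"x":-0.13,"y":3.79,"z":0,"ax":0,"ay":0,"az":0}
    - {"gripper":-1,"x":-0.13,"y":3.79,"z":0,"ax":0,"ay":0,"az":0}
    - {"gripper":-1,"x":-0.13,"y":3.79,"z":0,"ax":0,"ay":0,"az":0}
    - {"gripper":-1,"x":-0.13,"y":3.79,"z":0,"ax":0,"ay":0,"az":0}

```text
clock: 25.73
position: [433.9, -28.6, 242.6]
ee_rot: [-0.092, 0.996, 0.0, 0.001]
contact_force: [0.9, 0.0, 0.8]
gripper_width: 85.5
grasp_force: 0.0
```

>>> send_rows:
  targets:
    - {"gripper":-1,"x":-0.13,"y":3.79,"z":0,"ax":0,"ay":0,"az":0}
    - {"gripper":-1,"x":-0.13,"y":3.79,"z":0,"ax":0,"ay":0,"az":0}
    - {"gripper":-1,"x":-0.13,"y":3.79,"z":0,"ax":0,"ay":0,"az":0}
    - {"gripper":-1,"x":-0.13,"y":3.79,"z":0,"ax":0,"ay":0,"az":0}
    - {"gripper":-1,"x":0,"y":0,"z":0,"ax":0,"ay":0,"az":0}

```text
clock: 26.15
position: [411.2, 125.4, 242.9]
ee_rot: [-0.096, 0.995, 0.001, 0.002]
contact_force: [0.1, -0.5, -0.4]
gripper_width: 85.4
grasp_force: 0.0
```

>>> send_rows:
  targets:
    - {"gripper":-1,"x":0,"y":0,"z":3,"ax":0,"ay":0,"az":0}
    - {"gripper":-1,"x":0,"y":0,"z":4,"ax":0,"ay":0,"az":0}
    - {"gripper":-1,"x":0,"y":0,"z":3,"ax":0,"ay":0,"az":0}
    - {"gripper":-1,"x":0,"y":0,"z":2,"ax":0,"ay":0,"az":0}
    - {"gripper":-1,"x":0,"y":0,"z":0,"ax":0,"ay":0,"az":0}

```text
clock: 26.57
position: [408.7, 118.7, 118.5]
ee_rot: [-0.092, 0.996, -0.002, -0.004]
contact_force: [0.6, -0.6, 0.7]
gripper_width: 85.5
grasp_force: 0.0
```

>>> send_rows:
  targets:
    - {"gripper":-1,"x":0,"y":0,"z":0,"ax":0,"ay":0,"az":0}
    - {"gripper":-1,"x":0,"y":0,"z":0,"ax":0,"ay":0,"az":0}
    - {"gripper":-1,"x":0,"y":0,"z":0,"ax":0,"ay":0,"az":0}

```text
clock: 26.82
position: [412.1, 120.8, 123.6]
ee_rot: [-0.093, 0.996, 0.001, 0.002]
contact_force: [-0.3, 0.3, -0.8]
gripper_width: 85.3
grasp_force: 0.0
```

Run:
```python
from h import *
p,r,s=tool(); print(p,np.degrees(np.arctan2(-r[1,0],-r[0,0])),s["clock"])
for n in("scene","top"):
    P,W=cloud(n)
    m=sel(W,8,26,(405,115),190)&(W[...,0]>250)&(W[...,1]>-40)
    k,l,st,ce=cv2.connectedComponentsWithStats(m.astype(np.uint8)); i=1+st[1:,4].argmax(); Q=W[l==i]
    print(n,"plate",rect(Q),len(Q))
    b=sel(W,38,54,(405,115),110); print("bar",rect(W[b]) if b.sum()>5 else None,b.sum())
```

```text
[412.10804428 120.7525774  123.62098894] 10.620652843168603 26.8167
scene plate (array([407.8, 119.6]), array([158., 219.]), 10.05) 2280
bar (array([410.9, 119.7]), array([92.8, 13.8]), 10.87) 92
top plate (array([411.8, 121. ]), array([146.1, 214.3]), 10.58) 1163
bar (array([376.1, 114.5]), array([17.5, 12.6]), 24.51) 18
```

>>> send_rows:
  targets:
    - {"gripper":-1,"x":0.1,"y":-0.06,"z":3,"ax":0,"ay":0,"az":0}
    - {"gripper":-1,"x":0,"y":0,"z":3,"ax":0,"ay":0,"az":0}
    - {"gripper":-1,"x":0,"y":0,"z":2,"ax":0,"ay":0,"az":0}
    - {"gripper":-1,"x":0,"y":0,"z":1,"ax":0,"ay":0,"az":0}
    - {"gripper":-1,"x":0,"y":0,"z":0.7,"ax":0,"ay":0,"az":0}

```text
clock: 27.33
position: [409.9, 119.1, 24.3]
ee_rot: [-0.092, 0.996, -0.0, -0.0]
contact_force: [0.1, 0.6, 0.6]
gripper_width: 85.6
grasp_force: 0.0
```

>>> send_rows:
  targets:
    - {"gripper":1,"x":0,"y":0,"z":0,"ax":0,"ay":0,"az":0}
    - {"gripper":1,"x":0,"y":0,"z":0,"ax":0,"ay":0,"az":0}
    - {"gripper":1,"x":0,"y":0,"z":0,"ax":0,"ay":0,"az":0}
    - {"gripper":1,"x":0,"y":0,"z":0,"ax":0,"ay":0,"az":0}
    - {"gripper":1,"x":0,"y":0,"z":0,"ax":0,"ay":0,"az":0}

```text
clock: 27.75
position: [410.3, 119.5, 25.6]
ee_rot: [-0.092, 0.996, 0.001, 0.001]
contact_force: [-0.2, 0.7, 0.4]
gripper_width: 25.5
grasp_force: 0.0
```

>>> send_rows:
  targets:
    - {"gripper":1,"x":0,"y":0,"z":0,"ax":0,"ay":0,"az":0}
    - {"gripper":1,"x":0,"y":0,"z":0,"ax":0,"ay":0,"az":0}
    - {"gripper":1,"x":0,"y":0,"z":0,"ax":0,"ay":0,"az":0}
    - {"gripper":1,"x":0,"y":0,"z":0,"ax":0,"ay":0,"az":0}
    - {"gripper":1,"x":0,"y":0,"z":0,"ax":0,"ay":0,"az":0}

```text
clock: 28.17
position: [410.2, 119.5, 25.6]
ee_rot: [-0.093, 0.996, 0.0, 0.001]
contact_force: [-1.8, 0.6, 6.9]
gripper_width: 13.0
grasp_force: 59.4
```

>>> send_rows:
  targets:
    - {"gripper":1,"x":0,"y":0,"z":-1,"ax":0,"ay":0,"az":0}
    - {"gripper":1,"x":0,"y":0,"z":-3,"ax":0,"ay":0,"az":0}
    - {"gripper":1,"x":0,"y":0,"z":-3.5,"ax":0,"ay":0,"az":0}
    - {"gripper":1,"x":0,"y":0,"z":-3.5,"ax":0,"ay":0,"az":0}
    - {"gripper":1,"x":0,"y":0,"z":-3,"ax":0,"ay":0,"az":0}

```text
clock: 28.58
position: [409.2, 118.8, 166.5]
ee_rot: [-0.092, 0.996, 0.0, -0.0]
contact_force: [1.0, 1.5, -3.3]
gripper_width: 13.0
grasp_force: 59.1
```

>>> send_rows:
  targets:
    - {"gripper":1,"x":0,"y":0,"z":-2,"ax":0,"ay":0,"az":0}
    - {"gripper":1,"x":0,"y":0,"z":-1,"ax":0,"ay":0,"az":0}
    - {"gripper":1,"x":0,"y":0,"z":0,"ax":0,"ay":0,"az":0.4}
    - {"gripper":1,"x":-1.2,"y":0.24,"z":0,"ax":0,"ay":0,"az":0}
    - {"gripper":1,"x":-2.5,"y":0.5,"z":0,"ax":0,"ay":0,"az":0}

```text
clock: 29.0
position: [441.8, 131.4, 193.4]
ee_rot: [-0.088, 0.996, -0.0, -0.002]
contact_force: [-0.0, 0.4, -2.7]
gripper_width: 12.6
grasp_force: 59.1
```

>>> send_rows:
  targets:
    - {"gripper":1,"x":-3.5,"y":0.7,"z":0,"ax":0,"ay":0,"az":0}
    - {"gripper":1,"x":-3.5,"y":0.7,"z":0,"ax":0,"ay":0,"az":0}
    - {"gripper":1,"x":-3.5,"y":0.7,"z":0,"ax":0,"ay":0,"az":0}
    - {"gripper":1,"x":-3.5,"y":0.7,"z":0,"ax":0,"ay":0,"az":0}
    - {"gripper":1,"x":-3,"y":0.6,"z":0,"ax":0,"ay":0,"az":0}

```text
clock: 29.42
position: [607.1, 196.8, 191.5]
ee_rot: [-0.088, 0.996, -0.001, -0.002]
contact_force: [1.7, -0.6, -2.6]
gripper_width: 12.9
grasp_force: 59.1
```

>>> send_rows:
  targets:
    - {"gripper":1,"x":-1.8,"y":0.36,"z":0,"ax":0,"ay":0,"az":0}
    - {"gripper":1,"x":-0.64,"y":0.15,"z":0,"ax":0,"ay":0,"az":0}
    - {"gripper":1,"x":0,"y":0,"z":0,"ax":0,"ay":0,"az":0}
    - {"gripper":1,"x":0,"y":0,"z":0,"ax":0,"ay":0,"az":0}
    - {"gripper":1,"x":0,"y":0,"z":0,"ax":0,"ay":0,"az":0}

```text
clock: 29.83
position: [627.8, 205.3, 194.0]
ee_rot: [-0.089, 0.996, -0.0, -0.001]
contact_force: [-0.5, -0.6, -3.2]
gripper_width: 12.8
grasp_force: 59.1
```

Run:
```python
from h import *
p,r,s=tool(); print(p,np.degrees(np.arctan2(-r[1,0],-r[0,0])),s["contact_force"],r[2])
for n in("scene","top"):
    P,W=cloud(n)
    b=sel(W,178,194,(630,206),150); Q=W[b]; print(n,"plate",rect(Q),np.median(Q[:,2]),len(Q))
    A=np.c_[Q[:,:2]-[630,206],np.ones(len(Q))]; print("tilt",np.linalg.lstsq(A,Q[:,2],rcond=None)[0])
```

```text
[627.77806184 205.25084963 194.00528495] 10.192282489909369 [-0.53692926 -0.61932074 -3.21155693] [ 2.49643586e-03 -4.16156488e-04 -9.99996797e-01]
scene plate (array([628.8, 205.4]), array([151. , 218.1]), 10.24) 184.063880774391 2783
tilt [-2.25878640e-03 -1.40321999e-03  1.84102988e+02]
top plate (array([628.3, 208.3]), array([147.3, 218.7]), 10.52) 185.53002993801317 1950
tilt [-1.48487832e-03 -1.21823827e-04  1.85440678e+02]
```

>>> send_rows:
  targets:
    - {"gripper":1,"x":-0.05,"y":-0.05,"z":1.5,"ax":0,"ay":0,"az":0}
    - {"gripper":1,"x":0,"y":0,"z":1.5,"ax":0,"ay":0,"az":0}
    - {"gripper":1,"x":0,"y":0,"z":0.9,"ax":0,"ay":0,"az":0}
    - {"gripper":1,"x":0,"y":0,"z":0.4,"ax":0,"ay":0,"az":0}
    - {"gripper":1,"x":0,"y":0,"z":0,"ax":0,"ay":0,"az":0}

```text
clock: 30.35
position: [629.1, 205.1, 151.0]
ee_rot: [-0.089, 0.996, -0.0, -0.001]
contact_force: [-0.4, -0.1, -2.9]
gripper_width: 13.1
grasp_force: 59.2
```

>>> send_rows:
  targets:
    - {"gripper":1,"x":0,"y":0,"z":0.3,"ax":0,"ay":0,"az":0}
    - {"gripper":1,"x":0,"y":0,"z":0.3,"ax":0,"ay":0,"az":0}
    - {"gripper":1,"x":0,"y":0,"z":0.3,"ax":0,"ay":0,"az":0}
    - {"gripper":1,"x":0,"y":0,"z":0,"ax":0,"ay":0,"az":0}
    - {"gripper":1,"x":0,"y":0,"z":0,"ax":0,"ay":0,"az":0}

```text
clock: 30.77
position: [629.9, 205.4, 142.8]
ee_rot: [-0.089, 0.996, -0.0, -0.0]
contact_force: [0.4, -1.1, -2.5]
gripper_width: 12.8
grasp_force: 59.2
```

>>> send_rows:
  targets:
    - {"gripper":1,"x":0,"y":0,"z":0.3,"ax":0,"ay":0,"az":0}
    - {"gripper":1,"x":0,"y":0,"z":0.3,"ax":0,"ay":0,"az":0}
    - {"gripper":1,"x":0,"y":0,"z":0.1,"ax":0,"ay":0,"az":0}
    - {"gripper":1,"x":0,"y":0,"z":0,"ax":0,"ay":0,"az":0}
    - {"gripper":1,"x":0,"y":0,"z":0,"ax":0,"ay":0,"az":0}

```text
clock: 31.18
position: [629.9, 205.5, 135.8]
ee_rot: [-0.089, 0.996, 0.0, 0.0]
contact_force: [0.2, -0.1, -2.5]
gripper_width: 12.9
grasp_force: 59.2
```

>>> send_rows:
  targets:
    - {"gripper":-1,"x":0,"y":0,"z":0,"ax":0,"ay":0,"az":0}
    - {"gripper":-1,"x":0,"y":0,"z":0,"ax":0,"ay":0,"az":0}
    - {"gripper":-1,"x":0,"y":0,"z":0,"ax":0,"ay":0,"az":0}
    - {"gripper":-1,"x":0,"y":0,"z":0,"ax":0,"ay":0,"az":0}
    - {"gripper":-1,"x":0,"y":0,"z":0,"ax":0,"ay":0,"az":0}

```text
clock: 31.6
position: [630.1, 205.5, 136.2]
ee_rot: [-0.089, 0.996, 0.0, 0.0]
contact_force: [0.2, -0.2, -0.6]
gripper_width: 72.4
grasp_force: 0.0
```

>>> send_rows:
  targets:
    - {"gripper":-1,"x":0,"y":0,"z":-1,"ax":0,"ay":0,"az":0}
    - {"gripper":-1,"x":0,"y":0,"z":-2,"ax":0,"ay":0,"az":0}
    - {"gripper":-1,"x":0,"y":0,"z":-3,"ax":0,"ay":0,"az":0}
    - {"gripper":-1,"x":0,"y":0,"z":-4,"ax":0,"ay":0,"az":0}
    - {"gripper":-1,"x":2,"y":-2,"z":-2,"ax":0,"ay":0,"az":0}

```text
clock: 32.02
position: [617.2, 184.9, 260.7]
ee_rot: [-0.091, 0.996, 0.001, 0.004]
contact_force: [0.9, -0.3, 1.8]
gripper_width: 85.5
grasp_force: 0.0
```

>>> send_rows:
  targets:
    - {"gripper":-1,"x":3,"y":-2.8,"z":0,"ax":0,"ay":0,"az":0}
    - {"gripper":-1,"x":3,"y":-2.8,"z":0,"ax":0,"ay":0,"az":0}
    - {"gripper":-1,"x":3,"y":-2.8,"z":0,"ax":0,"ay":0,"az":0}
    - {"gripper":-1,"x":3,"y":-2.8,"z":0,"ax":0,"ay":0,"az":0}
    - {"gripper":-1,"x":3,"y":-2.8,"z":0,"ax":0,"ay":0,"az":0}

```text
clock: 32.43
position: [489.6, 16.5, 256.9]
ee_rot: [-0.089, 0.996, 0.0, 0.001]
contact_force: [0.5, -0.6, 0.6]
gripper_width: 85.1
grasp_force: 0.0
```

Run:
```python
from h import *
p,r,s=tool(); print(p,s["clock"],s["contact_force"])
for n in("scene","top"):
    P,W=cloud(n); cv2.imwrite(f"pics/f_{n}.png",P[:,:,::-1])
    b=sel(W,118,134,(630,206),150); Q=W[b]; print(n,"plate",rect(Q),np.median(Q[:,2]),len(Q))
    A=np.c_[Q[:,:2]-[630,206],np.ones(len(Q))]; print("tilt",np.linalg.lstsq(A,Q[:,2],rcond=None)[0].round(4))
    b=sel(W,148,166,(630,206),70); print("bar",rect(W[b]))
a=cv2.imread("pics/f_scene.png")[110:310,120:520]
cv2.imwrite("pics/f.png",cv2.resize(a,None,fx=2,fy=2,interpolation=cv2.INTER_CUBIC))
```

```text
[489.5794527   16.45172929 256.87368074] 32.4333 [ 0.45576247 -0.56599788  0.58790043]
scene plate (array([628.9, 205.4]), array([152.7, 218.7]), 9.95) 125.73418395135775 3210
tilt [-3.000000e-04  7.000000e-04  1.257363e+02]
bar (array([630.7, 205.5]), array([92.8, 14.1]), 10.26)
top plate (array([630.8, 208.7]), array([147.7, 218.7]), 10.36) 126.48904245463427 2482
tilt [1.000000e-03 1.000000e-04 1.264773e+02]
bar (array([630.3, 208. ]), array([89.7, 14.7]), 11.14)
```

View pics/f.png

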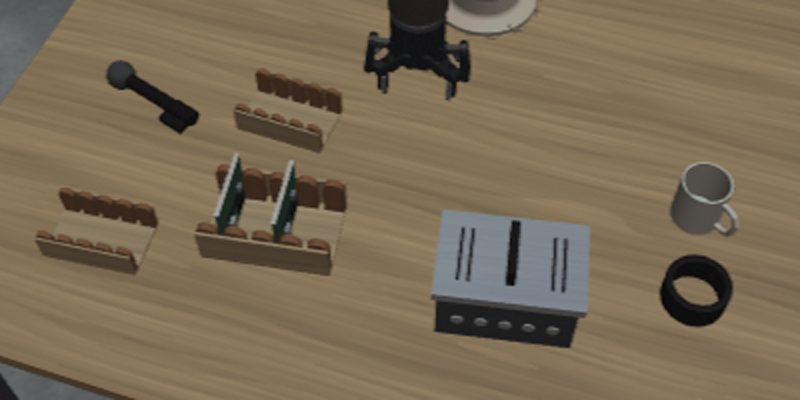

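The cover sits level on the frame at crop (513,255), with the plate at z 126 as at the start. Both cards stand in the rack and the bystanders look untouched, so I'm handing in.

>>> send_rows:
  targets:
    - {"gripper":-1,"x":0,"y":0,"z":0,"ax":0,"ay":0,"az":0}
    - {"gripper":-1,"x":0,"y":0,"z":0,"ax":0,"ay":0,"az":0}
    - {"gripper":-1,"x":0,"y":0,"z":0,"ax":0,"ay":0,"az":0}
    - {"gripper":-1,"x":0,"y":0,"z":0,"ax":0,"ay":0,"az":0}
    - {"gripper":-1,"x":0,"y":0,"z":0,"ax":0,"ay":0,"az":0}

```text
clock: 32.95
position: [491.4, 18.6, 255.5]
ee_rot: [-0.089, 0.996, -0.0, -0.0]
contact_force: [-0.8, 0.3, -0.3]
gripper_width: 85.5
grasp_force: 0.0
```

```bash
python3 -c "
from bench import arm
print(arm.job_done())"
```

```text
the job is handed in; nothing more can be done
None
```

I handed the job in at about 33 s of the allowed 210 s; no verdict came back. In the last pictures both cards present (slots +22 and +66 in the frame) stand fully down in rack slots -66 and +22, the cover sits level and seated on the empty frame, and the mug, microphone and tape look unmoved.

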